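# Refit the dial knob of the bottle warmer and turn it off

## Robot

A 7-joint arm with a two-finger parallel gripper is mounted at the origin on the work surface. World frame = base frame: x ahead of the robot, y to its left, z up, the work surface at z = 0. Lengths are in m, angles in rad, forces in N, time in s.
With the tool pointing down it reaches from about 0.4 to 0.85 m from the base axis. Payload 4.5 kg.
Tool frame: the origin (TCP) lies at the very end of the fingers, on their centre line; the grasp point (between the pads) lies 19 mm behind it; z points along the fingers, y is the direction in which the jaws open and shut (so a half turn about z gives the same grasp; the last joint's range is limited). The gripper opens to 85 mm and grips with 20 to 120 N. Pads are 22 mm wide; open, the fingers measure 114 mm over their backs; the gripper's body (76 mm by 85 mm) begins 54 mm behind the grasp point. The pads swing forward as they close: fully open they stand 13 mm farther back than shut.
Start: joints at [-1.114, 0.689, -0.195, 1.565, 0.157, 0.902, -0.215], TCP at [0.256, 0.57, 0.231] pointing down, gripper open.
Joint ranges: [-3.01, 3.01], [-0.46, 2.08], [-1.47, 1.51], [0.13, 2.56], [-1, 4.14], [0.04, 2.09], [-2.66, 2.66]. Speed limits (rad/s): [2.57, 2.57, 3.14, 3.14, 3.14, 3.14, 3.14].

## Interface

Orientations are given as a unit quaternion [w, x, y, z].
In Python, from cell import robot gives the robot as it stands.
- The arm moves only by the tool jog_arm, never from a script. Its argument "plan" is a list of rows, each a list of 7 numbers: the gripper command: -1 is shut, 1 is fully open, values between are in proportion, then the shift along the tool's x, y, z in mm, then the turn, a rotation vector about the tool's x, y, z in rad. In form: [[jaw, dx, dy, dz, ax, ay, az], ...]. A call has 1 to 8 rows; each row is the pose to reach, as a shift and turn from the pose commanded when the call began, along the tool's axes at that moment; what a row does not reach only later rows make up. A row lasts 1/12 s, in which the tool goes at most 41.7 mm and 7.16 degrees, less where a joint would pass 70% of its speed; a pose out of reach is approached as far as the arm can. A call with a gripper value outside its range is refused whole. The fingers move at their own pace and stop on an object; the grip force is fixed at half the most. Time passes only in rows, so rows that repeat a pose let the fingers close. It gives the time, the measured TCP pose, the force and the opening at its end, in the units of the state.
- robot.read_state(): the state, without advancing time (a new reading comes with each control period).
- robot.snapshot(name): name is "scene" or "top"; returns the picture (400x640x3 uint8, blue, green, red); there is no depth.
- robot.camera_params(name): a dict with "fx", "fy", "cx", "cy" (pixels), "dist_coeffs" ([k1, k2, p1, p2, k3] as OpenCV has them; the pictures are not rectified), "extrinsics" (4x4, takes a point from world to camera coordinates). Camera axes: x right, y down, z forward; pixel columns grow to the right and rows downward; lengths in m; the calibration is good to about 2 mm. A picture is of the moment at which its call begins. camera_params takes no time and is no camera call.
- robot.finish_job(): hands the job in, once; it reports no verdict.
The state is a dict: "clock": time; "joint_pos": joint angles; "joint_vel": joint speeds; "joint_efforts": joint torques, N m; "position": TCP position; "tcp_rot": TCP orientation; "wrist_force": force on the tool from outside, world axes, zero at the start; "torque": the same for the moment, N m; "grip_width": finger opening in m.
Only numpy, scipy, OpenCV 4.12 (cv2) and the standard library are available. Lean on these libraries where they do the work, as an engineer would, in place of code of your own. Each camera call takes 0.05 s, during which the arm holds its last target.

## Task

The control knob of the bottle warmer was pulled off for cleaning. Put it back on its keyed spigot so that it drops fully home on the dial, without forcing it, then turn the warmer off: the nose of the knob must point at the off mark at the front of the dial. Let go of the knob and leave the other things on the dresser where they are.

Things in the scene. Friction and masses are not known exactly. Their poses are not given: they have to be found in the camera images.
- knob: grey plastic dial knob, loose, standing skirt down on the dresser, about 0.07 kg. Round skirt 66 mm across, 24 mm high; a bar grip stands on it (see knob_grip). Origin: centre of the underside, on the axis; z up, x towards the pointed end of the bar, the nose
- knob_grip (a point): middle of the knob's bar grip, on its axis, 35 mm above the underside. The straight bar runs along the knob's x through the axis, 14 mm wide, from 24 mm (skirt's top) to 46 mm high, with flat sides; its nose reaches 35 mm out, its round end 31 mm
- knob_bore (a point): mouth of the bore in the knob's underside, on the axis, 2 mm above the skirt's edge. Round bore 18.4 mm across, 19 mm deep, with one keyway 8.4 mm wide through its whole depth on the nose side (the knob's +x)
- knob_nose (a point): tip of the knob's nose, 34 mm from the axis and 40 mm above the underside
- warmer: white plastic bottle warmer, fixed, 150 mm deep (x) by 260 mm wide (y), deck 70 mm high. Origin under its centre; its front faces its own -x, roughly to the robot. A round bottle tub, 114 mm across, rim 121 mm high, stands on the deck at y = +65 mm; the dial is at y = -80 mm
- dial (a point): centre of the dial, on top of its bezel disc (74 mm across, 73 mm above the dresser), axes as the warmer's. The knob is home when its underside lies on the bezel, its origin at this point; that needs the keyway over the spigot's rib within about 6 degrees, else it stays up on the rib, 10 mm too high, centred by the spigot
- spigot_top (a point): top of the keyed spigot, on the dial's axis, 19 mm above the bezel; axes are the warmer's and do not turn with the spigot. Pin 16 mm across, its top 3.5 mm tapered to 10 mm; on its side one key rib 6 mm wide, out to 14 mm from the axis, 12 mm high. 5 to 10 N of push is enough to feel for the keyway; over 80 N breaks it
- off_mark (a point): the off mark: the one long, wide mark on the deck, straight in front of the dial (warmer's -x), 50 mm from its axis. The warmer was left on: the rib, which is not measured, points somewhere 25 to 90 degrees clockwise (from above) from here. The spigot turns stiffly (0.3 N m), stays where left and has a stop 2 degrees beyond off
- duck: small green plastic duck, 90 mm long and 79 mm high, leave alone; origin at the centre of its underside
- teether: blue silicone teether ring 88 mm across and 14 mm thick, lying flat, leave alone; origin at the centre of its underside
- bottle: stainless steel bottle with a grey cap, 68 mm across and 186 mm high, standing, leave alone; origin at the centre of its underside
- hairbrush: bamboo hairbrush 200 mm long, lying bristles down along y, leave alone; origin at the centre of its underside
- cream_jar: white cream jar with a metal lid, 68 mm across and 50 mm high, leave alone; origin at the centre of its underside
- beaker: white plastic beaker, 68 mm across and 65 mm high, standing, leave alone; origin at the centre of its underside
- spoon: white plastic spoon 160 mm long, lying along x, leave alone; origin at the centre of its underside
Not all that is in view belongs to the job. What is shaped like the knob but pink or purple is not meant.

How it is judged:
By the outcome, as a careful person would: the job done as asked, in the order asked, and still so for the second after the job is handed in, with the robot touching nothing.
It also fails if it takes over 51 s, if anything falls off the work surface, if the arm or the gripper's body presses on something with over 40 N, if the wrist force passes 120 N, or if a joint passes its speed limit or range.

## Working session

There is one attempt and no reset: what is moved stays moved. The work goes in short steps, Python scripts to look and compute and a tool call to move; the robot and the scene stay as the last step left them, time stands still between calls to the robot, and variables do not carry over. Pictures are saved under pics/ and viewed, and the job is handed in when it is done.

Besides the shell and the picture viewer there is one more tool, called after "Emit:" as name(argument=value, ...) on one line, values as JSON. jog_arm: Moves the arm, as the interface text tells. Its arguments: {"type":"object","properties":{"plan":{"type":"array","items":{"type":"array","items":{"type":"number"}}}},"required":["plan"]}

```bash
ls; mkdir -p pics
python3 - <<'E'
from cell import robot
import cv2,numpy as np
for n in("scene","top"):
    cv2.imwrite(f"pics/{n}0.png",robot.snapshot(n))
    p=robot.camera_params(n);print(n,p)
s=robot.read_state();print(s)
E
```

```text
pics
scene {'fx': 402.25288866984226, 'fy': 402.25288866984226, 'cx': 313.5643688841812, 'cy': 205.7385400541622, 'dist_coeffs': array([-0.03144417,  0.        ,  0.        ,  0.        ,  0.        ]), 'extrinsics': array([[-0.82671577,  0.56256707,  0.00770327,  0.46453641],
       [ 0.38150959,  0.57060227, -0.72723   , -0.13669405],
       [-0.41351115, -0.59827364, -0.68635063,  1.27891192],
       [ 0.        ,  0.        ,  0.        ,  1.        ]])}
top {'fx': 435.84374894829733, 'fy': 435.84374894829733, 'cx': 319.19470434613777, 'cy': 206.46115187526965, 'dist_coeffs': array([-0.0701476,  0.       ,  0.       ,  0.       ,  0.       ]), 'extrinsics': array([[ 0.07005337, -0.99752498, -0.00603636, -0.04912363],
       [-0.97685482, -0.06737324, -0.20301603,  0.58326287],
       [ 0.20210688,  0.02011861, -0.97915681,  0.97658254],
       [ 0.        ,  0.        ,  0.        ,  1.        ]])}
{'clock': 0.1, 'joint_pos': array([-1.11420659,  0.68996417, -0.19453958,  1.56624762,  0.15729374,
        0.90250919, -0.21511724]), 'joint_vel': array([-0.00175098, -0.00108391, -0.00044585, -0.00199917,  0.001081  ,
        0.00064846, -0.00071268]), 'joint_efforts': array([-5.17861437e-03, -5.40599120e+01, -1.27190776e+00, -1.58985990e+01,
        9.37533856e-03,  4.35959329e-03, -2.54738660e-05]), 'position': array([0.25622634, 0.5694091 , 0.23052275]), 'tcp_rot': array([-1.30695449e-04,  2.09789045e-01,  9.77746287e-01, -8.58355467e-04]), 'wrist_force': array([ 0.71387425, -0.20008827,  0.87326577]), 'torque': array([ 0.00815592, -0.03578868,  0.00993559]), 'grip_width': 0.08531918553013523}
```

View pics/scene0.png

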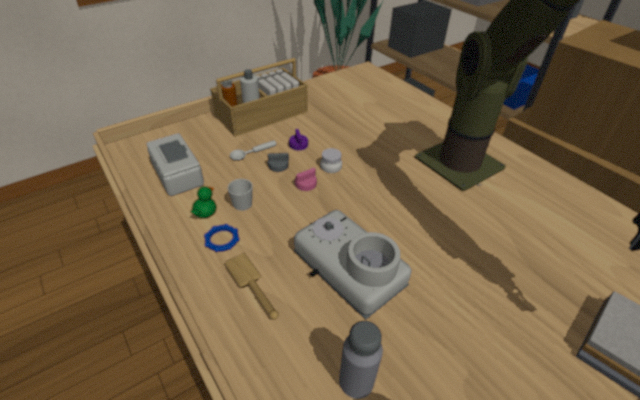

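View pics/top0.png

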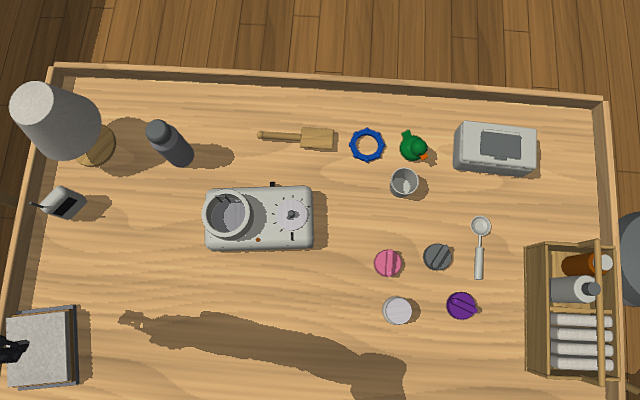

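Knob-shaped things in the top view are grey (438,257), pink (389,263) and purple (461,306). The grey one fits the description. The dial is at about (291,214). I'll enlarge both.

```bash
cat > h.py <<'E'
from cell import robot
import cv2,numpy as np
from scipy.spatial.transform import Rotation as R
def ray(n,uv):
    p=robot.camera_params(n);K=np.array([[p['fx'],0,p['cx']],[0,p['fy'],p['cy']],[0,0,1]])
    q=cv2.undistortPoints(np.array(uv,float).reshape(-1,1,2),K,p['dist_coeffs']).reshape(-1,2)
    E=np.array(p['extrinsics']);d=np.c_[q,np.ones(len(q))]@E[:3,:3];o=-E[:3,:3].T@E[:3,3]
    return o,d
def onz(n,uv,z):
    o,d=ray(n,uv);return o+d*((z-o[2])/d[:,2])[:,None]
def proj(n,X):
    p=robot.camera_params(n);K=np.array([[p['fx'],0,p['cx']],[0,p['fy'],p['cy']],[0,0,1]])
    E=np.array(p['extrinsics']);return cv2.projectPoints(np.array(X,float).reshape(-1,1,3),cv2.Rodrigues(E[:3,:3])[0],E[:3,3],K,p['dist_coeffs'])[0].reshape(-1,2)
E
python3 - <<'E'
import cv2,numpy as np
t=cv2.imread("pics/top0.png");s=cv2.imread("pics/scene0.png")
a=cv2.resize(t[235:280,410:465],(400,327),interpolation=2)
b=cv2.resize(t[180:255,250:320],(400,429)[:2],interpolation=2)[:327]
b=cv2.resize(t[188:250,255:320],(400,382),interpolation=2)
c=cv2.resize(s[145:180,260:300],(400,350)[:2],interpolation=2)[:218]
d=cv2.resize(s[205:260,290:360],(400,314),interpolation=2)[:218]
a=cv2.resize(a,(400,382))
cv2.imwrite("pics/crop0.png",np.vstack([np.hstack([a,b]),np.hstack([c,d])]))
E
```

```text
(no output)
```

View pics/crop0.png

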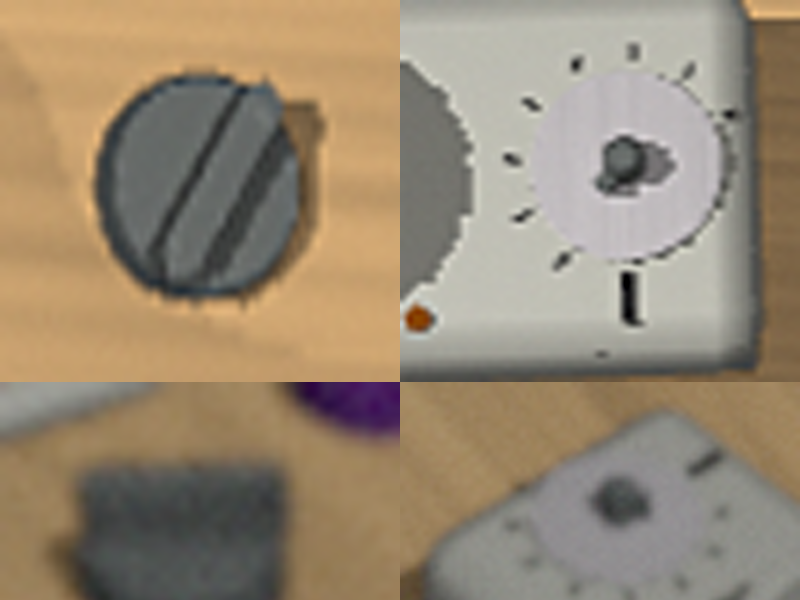

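The crop confirms the grey knob, with its nose to the upper right in the top view. The spigot's rib seems to point lower left (crop about 607,187), with its shadow to the right.

Run:
```python
from h import *
t=cv2.imread("pics/top0.png")
c=t[188:250,255:320]
b=cv2.resize(c,None,fx=10,fy=10,interpolation=2)
hsv=cv2.cvtColor(b,cv2.COLOR_BGR2HSV)
cv2.imwrite("pics/dial0.png",cv2.resize(t[200:235,272:312],(800,600),interpolation=2) if 0 else cv2.resize(t[200:230,272:312],(800,600),interpolation=2))
for y in (205,209,213,214,216,218): print(y,[tuple(int(v) for v in t[y,x]) for x in (276,280,284,287,290,293,296,300,304)])
def rep(n,m,z,off=(0,0)):
    k,l,st,ce=cv2.connectedComponentsWithStats(m.astype(np.uint8))
    for i in range(1,k):
        if st[i][4]>5: print(n,st[i],ce[i]+off,onz("top",ce[i]+np.array(off),z)[0].round(4))
dark=(t[180:255,200:320].max(2)<90)
rep("dark",dark,0.071,(200,180))
# knob
k=t[235:280,410:465].astype(int); m=(k[...,2]<k[...,0]+12)&(k.max(2)<150)
rep("knob",m,0.0,(410,235))
```

```text
205 [(74, 76, 76), (187, 184, 188), (189, 187, 193), (186, 183, 188), (191, 186, 192), (185, 182, 186), (186, 185, 189), (186, 184, 189), (172, 179, 180)]
209 [(181, 191, 191), (188, 186, 191), (191, 189, 193), (188, 185, 189), (199, 197, 202), (194, 193, 196), (186, 185, 191), (187, 186, 191), (186, 183, 188)]
213 [(189, 190, 194), (192, 188, 192), (193, 189, 193), (179, 177, 181), (107, 108, 104), (74, 75, 71), (115, 115, 117), (193, 192, 196), (182, 180, 184)]
214 [(189, 190, 193), (189, 186, 192), (195, 194, 198), (182, 179, 184), (107, 110, 105), (61, 62, 59), (117, 115, 119), (196, 194, 200), (182, 180, 185)]
216 [(190, 193, 195), (190, 187, 192), (194, 192, 197), (133, 135, 134), (55, 58, 54), (42, 43, 41), (112, 111, 114), (191, 191, 193), (182, 179, 184)]
218 [(166, 170, 173), (190, 187, 193), (194, 191, 196), (90, 90, 86), (92, 89, 93), (146, 146, 150), (198, 196, 201), (190, 186, 191), (184, 181, 186)]
dark [70  2  5  5 25] [272. 184.] [0.6297 0.1072 0.071 ]
dark [111  11   2  37  43] [311.69767442 207.79069767] [0.5785 0.0086 0.071 ]
dark [  6  14  35  38 538] [219.08364312 210.75464684] [0.5564 0.2261 0.071 ]
dark [ 19  14  35  46 229] [243.20960699 225.53275109] [0.5253 0.1653 0.071 ]
dark [88 30  7  9 25] [291.8  214.72] [0.5588 0.0539 0.071 ]
dark [ 19  49  95  22 163] [275.80368098 246.47852761] [0.4818 0.0847 0.071 ]
dark [91 52  3  9 18] [291.61111111 236.        ] [0.5087 0.0502 0.071 ]
knob [ 14   9  27  26 577] [437.03466205 256.39688042] [ 0.492  -0.3065  0.    ]
```

View pics/dial0.png

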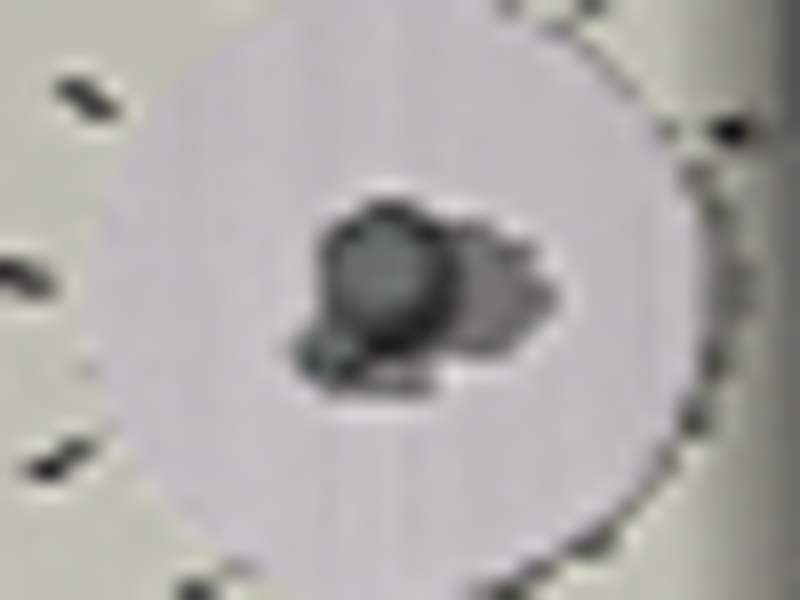

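Run:
```python
from h import *
t=cv2.imread("pics/top0.png")
# bezel ellipse by colour: bezel purplish (g<r), deck greenish (g>=b)
c=t[185:250,255:320].astype(int)
m=((c[...,1]<np.minimum(c[...,0],c[...,2])+0)&(c.max(2)>165)).astype(np.uint8)
cs=max(cv2.findContours(m,0,1)[0],key=cv2.contourArea)
hull=cv2.convexHull(cs)[:,0]+[255,185]
P=onz("top",hull,.073)
A=np.c_[2*P[:,:2],np.ones(len(P))];x=np.linalg.lstsq(A,(P[:,:2]**2).sum(1),rcond=None)[0]
print("bezel",x[:2],np.sqrt(x[2]+x[0]**2+x[1]**2),hull.min(0),hull.max(0))
pin=onz("top",[[290.75,213.0]],.092)[0];print("pin",pin)
off=onz("top",[[291.61,236.2]],.0705)[0];print("off",off)
rib=onz("top",[[287.6,217.1]],.085)[0];print("rib",rib)
for d in (x[:2],pin[:2]):
    f=lambda v:np.degrees(np.arctan2(v[1]-d[1],v[0]-d[0]))
    print("off ang",f(off),np.linalg.norm(off[:2]-d),"rib",f(rib),np.linalg.norm(rib[:2]-d))
# warmer front edge: 
g=cv2.cvtColor(t,cv2.COLOR_BGR2GRAY)
# knob top lines
k=t[235:280,410:465];cv2.imwrite("pics/k0.png",cv2.resize(k[5:40,8:47],(780,700)[:2],interpolation=2)[:600])
```

```text
bezel [0.5594838  0.05495948] 0.0355371310219215 [277 200] [306 229]
pin [0.55880307 0.05492253 0.092     ]
off [0.5082855  0.05022611 0.0705    ]
rib [0.54999979 0.06198443 0.085     ]
off ang -174.71793026027532 0.05141664383963582 rib 143.47208333687098 0.011802392101239796
off ang -174.68870715145655 0.05073540823907095 rib 141.26377378549736 0.01128575177184908
```

View pics/k0.png

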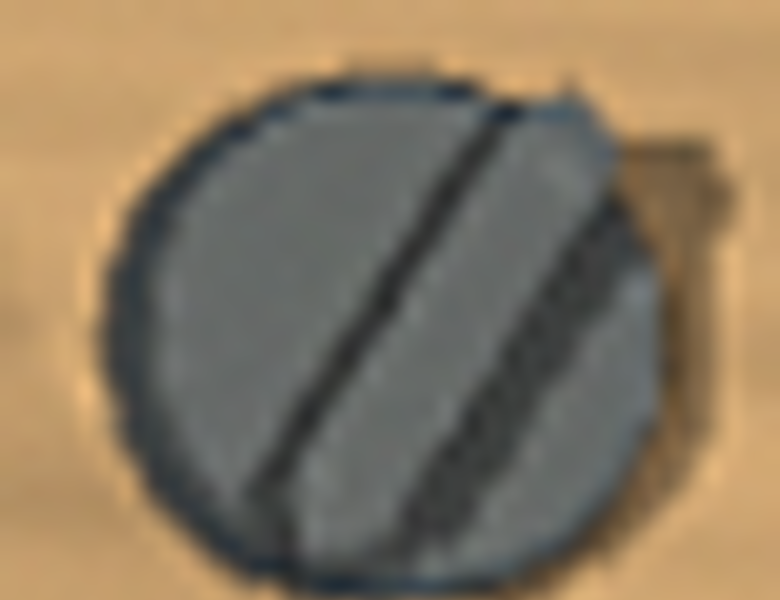

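Run:
```python
from h import *
def px(a): return (np.array(a,float)+.5)/20-.5+[418,240]
L=onz("top",px([[510,130],[300,480],[605,200],[395,540],[560,165],[347,510]]),.046)
for i in(0,2,4):
    d=L[i]-L[i+1];print("bar",L[i:i+2,:2].round(4).tolist(),np.degrees(np.arctan2(d[1],d[0])))
print("bar width",abs(np.cross((L[0]-L[1])[:2]/np.linalg.norm(L[0]-L[1]),(L[3]-L[1])[:2])))
c=onz("top",px([[407,338],[155,338],[660,338],[407,100],[407,575]]),.024);print("skirt top",c.round(4))
d=(L[4]-L[5])[:2];d/=np.linalg.norm(d);n=np.array([-d[1],d[0]])
print("axis off bar line",n@(c[0,:2]-L[4,:2]))
nose=onz("top",px([[588,105]]),.04)[0];print("nose",nose,d@(nose[:2]-c[0,:2]),n@(nose[:2]-c[0,:2]))
s=robot.read_state();Rm=R.from_quat(s['tcp_rot'],scalar_first=True).as_matrix();print(s['position'],Rm.round(4))
# scene view check: knob pixel location
print(proj("scene",[[*c[0,:2],.046],[*c[0,:2],0]]),proj("scene",[[.5588,.0549,.092]]))
```

```text
bar [[0.5126, -0.3085], [0.4695, -0.2842]] -29.344397462660865
bar [[0.505, -0.3199], [0.4632, -0.2956]] -30.18194891846804
bar [[0.5088, -0.3145], [0.4663, -0.2899]] -30.10919196986155
bar width 0.013036810353455795
skirt top [[ 0.4894 -0.3023  0.024 ]
 [ 0.4874 -0.2717  0.024 ]
 [ 0.4914 -0.3331  0.024 ]
 [ 0.5183 -0.3018  0.024 ]
 [ 0.4609 -0.3029  0.024 ]]
axis off bar line 0.0008363101710240546
nose [ 0.5169935  -0.31943332  0.04      ] 0.03242778124440131 -0.0009886634057216616
[0.25622634 0.5694091  0.23052275] [[-9.120e-01  4.102e-01 -6.000e-04]
 [ 4.102e-01  9.120e-01 -1.600e-03]
 [-1.000e-04 -1.700e-03 -1.000e+00]]
[[277.55928846 154.611911  ]
 [278.34227311 166.58070409]] [[327.99950219 223.0272706 ]]<stdin>:6: DeprecationWarning: Arrays of 2-dimensional vectors are deprecated. Use arrays of 3-dimensional vectors instead. (deprecated in NumPy 2.0)
```

```bash
cat >> h.py <<'E'
def go(x,y,z,ang):
    """print tool-frame shift (mm) and rotation vector from present pose to a tool-down pose with tool x at ang deg"""
    s=robot.read_state();q=R.from_quat(s['tcp_rot'],scalar_first=True)
    a=np.radians(ang);T=R.from_matrix(np.array([[np.cos(a),np.sin(a),0],[np.sin(a),-np.cos(a),0],[0,0,-1]]))
    print("shift",(q.inv().apply(np.array([x,y,z])-s['position'])*1000).round(1),"rot",(q.inv()*T).as_rotvec().round(3))
def st():
    s=robot.read_state();M=R.from_quat(s['tcp_rot'],scalar_first=True).as_matrix()
    print(s['clock'],s['position'].round(4),"toolx",np.degrees(np.arctan2(M[1,0],M[0,0])).round(1),"F",s['wrist_force'].round(1),"T",s['torque'].round(2),"w",round(s['grip_width'],4),"q",s['joint_pos'].round(2))
E
python3 -c "
from h import *
go(.5,.3,.23,100);go(.5,-.05,.23,30);go(.489,-.302,.15,-30)"
```

```text
shift [-332.8 -145.7    0.8] rot [-0.002  0.001  0.974]
shift [-476.4 -464.9    1.4] rot [-1.000e-03  2.000e-03  2.195e+00]
shift [-569.8 -699.1   81.8] rot [-0.000e+00 -3.000e-03 -3.041e+00]
```

Emit:
jog_arm(plan=[[0,-40,-18,0,0,0,0.12],[0,-80,-36,0,0,0,0.24],[0,-120,-54,0,0,0,0.36],[0,-160,-72,0,0,0,0.48],[0,-200,-90,0,0,0,0.6],[0,-240,-106,0,0,0,0.72],[0,-280,-124,0,0,0,0.84],[0,-320,-141,0,0,0,0.96]])

```text
clock: 0.77
position: [0.4801, 0.3203, 0.2311]
tcp_rot: [-0.0, 0.64, 0.769, -0.0]
wrist_force: [0.3, 1.2, 0.5]
grip_width: 0.0423
```

```bash
python3 -c "
from h import *
st();go(.5,-.02,.23,45);go(.489,-.302,.15,-30)"
```

```text
0.7667 [0.4801 0.3203 0.2311] toolx 100.4 F [0.3 1.2 0.5] T [ 0.09 -0.08 -0.07] w 0.0423 q [-0.7   0.62  0.05  1.72 -0.04  0.8  -0.45]
shift [-338.3  -42.2    1.2] rot [-0.     0.     0.968]
shift [-613.6 -104.1   81.3] rot [-0.000e+00  1.000e-03  2.277e+00]
```

Emit:
jog_arm(plan=[[0,-40,-5,0,0,0,0.12],[0,-80,-10,0,0,0,0.24],[0,-120,-15,0,0,0,0.36],[0,-160,-20,0,0,0,0.48],[0,-200,-25,0,0,0,0.6],[0,-240,-30,0,0,0,0.72],[0,-280,-36,0,0,0,0.84],[0,-320,-42,0,0,0,0.96]])

```text
clock: 1.43
position: [0.4974, -0.0018, 0.2312]
tcp_rot: [-0.0, 0.922, 0.386, -0.0]
wrist_force: [1.2, 0.0, 0.4]
grip_width: 0.0427
```

```bash
python3 -c "
from h import *
st();go(.489,-.302,.15,-30)"
```

```text
1.4333 [ 0.4974 -0.0018  0.2312] toolx 45.4 F [1.2 0.  0.4] T [-0.01 -0.03  0.03] w 0.0427 q [-0.27  0.54  0.29  1.96 -0.23  0.68 -0.62]
shift [-219.8  204.6   81.1] rot [-0.     0.     1.317]
```

Emit:
jog_arm(plan=[[0,-28,26,0,0,0,0.12],[0,-56,52,0,0,0,0.24],[0,-84,78,10,0,0,0.36],[0,-112,104,20,0,0,0.48],[0,-140,130,30,0,0,0.6],[0,-168,156,40,0,0,0.72],[0,-196,182,60,0,0,0.84],[0,-219.8,204.6,81,0,0,0.96]])

```text
clock: 2.1
position: [0.4911, -0.303, 0.1501]
tcp_rot: [0.001, 0.996, -0.084, 0.001]
wrist_force: [1.0, -0.8, -0.4]
grip_width: 0.0426
```

```bash
python3 -c "
from h import *
st();go(.489,-.302,.09,-30);robot
cv2.imwrite('pics/s1.png',robot.snapshot('scene'));cv2.imwrite('pics/t1.png',robot.snapshot('top'))"
```

```text
2.1 [ 0.4911 -0.303   0.1501] toolx -9.6 F [ 1.  -0.8 -0.4] T [ 0.06 -0.06 -0.03] w 0.0426 q [ 0.22  0.78  0.44  1.81 -0.51  0.66 -0.78]
shift [-2.4 -0.7 60. ] rot [ 0.001 -0.002  0.356]
```

Emit:
jog_arm(plan=[[0,-2.4,-0.7,20,0,0,0.12],[0,-2.4,-0.7,40,0,0,0.24],[0,-2.4,-0.7,60,0,0,0.356],[0,-2.4,-0.7,60,0,0,0.356],[0,-2.4,-0.7,60,0,0,0.356]])

```text
clock: 2.62
position: [0.4885, -0.298, 0.0896]
tcp_rot: [-0.001, 0.967, -0.254, -0.001]
wrist_force: [0.9, -0.1, 0.1]
grip_width: 0.0426
```

```bash
python3 -c "
from h import *
st();go(.489,-.302,.027,-30);
a=robot.snapshot('scene')[120:190,230:330];b=robot.snapshot('top')[215:305,390:490]
cv2.imwrite('pics/a2.png',np.hstack([cv2.resize(a,(400,280),interpolation=2),cv2.resize(b,(400,360),interpolation=2)[40:320]]))"
```

```text
2.6167 [ 0.4885 -0.298   0.0896] toolx -29.4 F [ 0.9 -0.1  0.1] T [-0.01 -0.02  0.02] w 0.0426 q [ 0.21  0.88  0.46  1.86 -0.68  0.57 -0.97]
shift [ 2.6  3.3 62.6] rot [-0.     0.003  0.011]
```

View pics/a2.png

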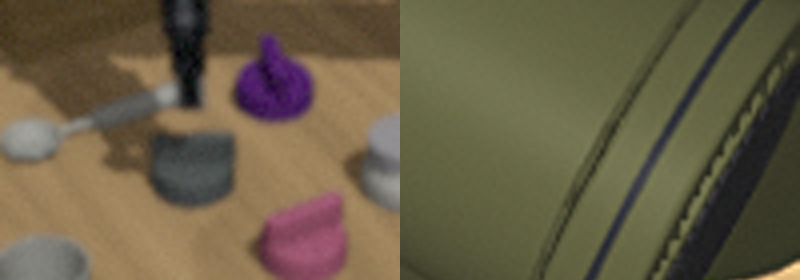

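The scene crop shows the fingers at (277,145), straight above the grey knob at (278,161). Next I descend and grip.

Emit:
jog_arm(plan=[[0,2.6,3.3,20,0,0,0.011],[0,2.6,3.3,40,0,0,0.011],[0,2.6,3.3,55,0,0,0.011],[0,2.6,3.3,62,0,0,0.011],[0,2.6,3.3,62,0,0,0.011],[0,2.6,3.3,62,0,0,0.011]])

```text
clock: 3.22
position: [0.4901, -0.3037, 0.0293]
tcp_rot: [0.0, 0.965, -0.261, 0.001]
wrist_force: [0.0, -0.0, -0.4]
grip_width: 0.0426
```

```bash
python3 -c "
from h import *
st();go(.489,-.302,.027,-30)
a=robot.snapshot('scene')[130:180,240:320]
cv2.imwrite('pics/a3.png',cv2.resize(a,(640,400),interpolation=2))"
```

```text
3.2167 [ 0.4901 -0.3037  0.0293] toolx -30.2 F [ 0.  -0.  -0.4] T [0.03 0.01 0.03] w 0.0426 q [ 0.27  0.97  0.37  1.86 -0.75  0.45 -0.92]
shift [-1.8 -1.   2.3] rot [-0.    -0.001 -0.004]
```

View pics/a3.png

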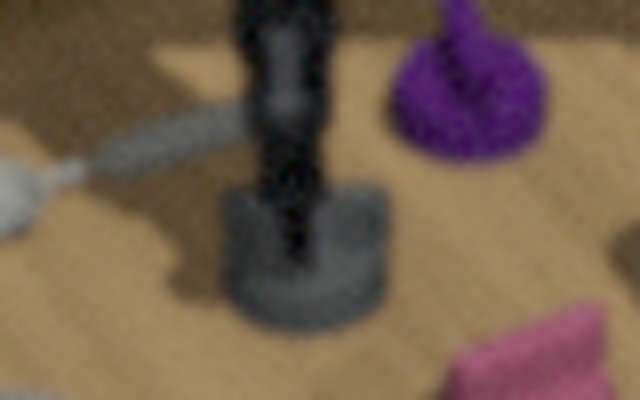

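```bash
python3 -c "
from h import *
s=robot.read_state();q=R.from_quat(s['tcp_rot'],scalar_first=True);p=s['position']
f=lambda X:((proj('scene',X)-[240,130]+.5)*8-.5).round(0).tolist()
for y in(-.025,0,.025):
  print(y,f(p+q.apply([0,y,-.003])))
a=np.radians(-30);d=np.array([np.cos(a),np.sin(a),0])
for c in ([.489,-.302,0],):
  c=np.array(c);print('nose',f(c+.035*d+[0,0,.046]),'end',f(c-.031*d+[0,0,.046]),'axis top',f(c+[0,0,.046]),'n24',f(c+[0,0,.024]))
"
```

```text
-0.025 [[302.0, 267.0]]
0 [[302.0, 227.0]]
0.025 [[302.0, 189.0]]
nose [[213.0, 204.0]] end [[387.0, 197.0]] axis top [[305.0, 200.0]] n24 [[308.0, 247.0]]
```

Emit:
jog_arm(plan=[[0,-3,-0.5,1.5,0,0,0],[0,-3,-0.5,1.5,0,0,0],[-1,-3,-0.5,1.5,0,0,0],[-1,-3,-0.5,1.5,0,0,0],[-1,-3,-0.5,1.5,0,0,0],[-1,-3,-0.5,1.5,0,0,0],[-1,-3,-0.5,1.5,0,0,0],[-1,-3,-0.5,1.5,0,0,0]])

```text
clock: 3.93
position: [0.4874, -0.3015, 0.0273]
tcp_rot: [0.0, 0.965, -0.261, 0.0]
wrist_force: [-1.3, 0.9, 5.2]
grip_width: 0.0124
```

```bash
python3 -c "
from h import *
st()
a=robot.snapshot('scene')[130:180,240:320]
cv2.imwrite('pics/a4.png',cv2.resize(a,(640,400),interpolation=2))"
```

```text
3.9333 [ 0.4874 -0.3015  0.0273] toolx -30.3 F [-1.3  0.9  5.2] T [0.16 0.12 0.01] w 0.0124 q [ 0.27  0.97  0.36  1.87 -0.75  0.44 -0.92]
```

View pics/a4.png

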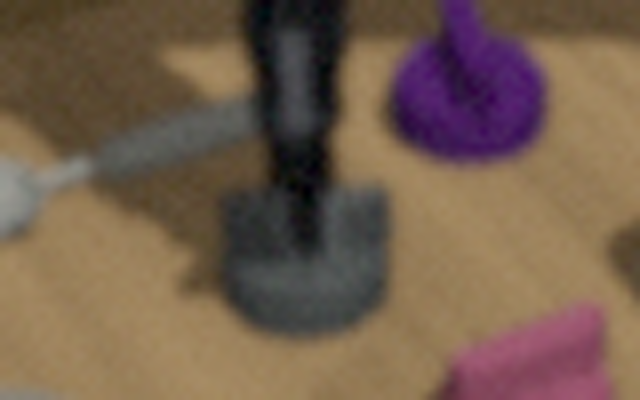

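Gripped at 12.4 mm. Next: lift, then carry and turn counter-clockwise.

Emit:
jog_arm(plan=[[-1,0,0,-15,0,0,0],[-1,0,0,-40,0,0,0],[-1,0,0,-80,0,0,0],[-1,0,0,-115,0,0,0],[-1,0,0,-140,0,0,0],[-1,0,0,-150,0,0,0],[-1,0,0,-150,0,0,0]])

```text
clock: 4.57
position: [0.4883, -0.3022, 0.1787]
tcp_rot: [0.001, 0.965, -0.261, 0.002]
wrist_force: [0.3, 0.1, -1.1]
grip_width: 0.0129
```

```bash
python3 -c "
from h import *
st();go(.52,-.12,.18,24);go(.559,.055,.18,142)
a=robot.snapshot('scene')[60:210,220:340]
cv2.imwrite('pics/a5.png',cv2.resize(a,(480,600),interpolation=2))"
```

```text
4.5667 [ 0.4883 -0.3022  0.1787] toolx -30.3 F [ 0.3  0.1 -1.1] T [ 0.01 -0.01 -0.01] w 0.0129 q [ 0.15  0.76  0.58  1.8  -0.59  0.75 -1.05]
shift [ -64.4 -173.4   -1.6] rot [ 0.002 -0.004 -0.947]
shift [-118.9 -344.2   -1.9] rot [ 0.007 -0.    -3.006]
```

View pics/a5.png

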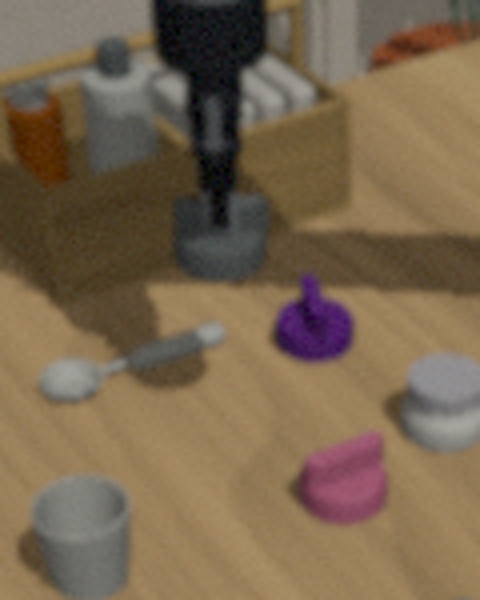

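The knob is held level.

Emit:
jog_arm(plan=[[-1,-8,-22,-2,0,0,-0.12],[-1,-16,-44,-2,0,0,-0.24],[-1,-24,-66,-2,0,0,-0.36],[-1,-32,-88,-2,0,0,-0.48],[-1,-40,-110,-2,0,0,-0.6],[-1,-48,-132,-2,0,0,-0.72],[-1,-56,-154,-2,0,0,-0.84],[-1,-64,-173,-2,0,0,-0.95]])

```text
clock: 5.28
position: [0.5181, -0.1171, 0.1764]
tcp_rot: [-0.001, 0.977, 0.213, -0.002]
wrist_force: [0.3, -0.0, -0.8]
grip_width: 0.0127
```

```bash
python3 -c "
from h import *
st();go(.559,.045,.18,80);go(.559,.055,.18,142)"
```

```text
5.2833 [ 0.5181 -0.1171  0.1764] toolx 24.6 F [ 0.3 -0.  -0.8] T [ 0.01  0.   -0.  ] w 0.0127 q [-0.06  0.67  0.33  1.92 -0.37  0.61 -0.64]
shift [ 104.6 -130.4   -3.4] rot [-0.005  0.001 -0.967]
shift [ 108.8 -139.5   -3.4] rot [-5.000e-03 -2.000e-03 -2.049e+00]
```

Emit:
jog_arm(plan=[[-1,13,-16,-3,0,0,-0.12],[-1,26,-32,-3,0,0,-0.24],[-1,39,-48,-3,0,0,-0.36],[-1,52,-64,-3,0,0,-0.48],[-1,65,-80,-3,0,0,-0.6],[-1,78,-96,-3,0,0,-0.72],[-1,91,-114,-3,0,0,-0.84],[-1,105,-131,-3,0,0,-0.96]])

```text
clock: 5.95
position: [0.5595, 0.0443, 0.1793]
tcp_rot: [-0.002, 0.769, 0.64, -0.002]
wrist_force: [0.4, 0.0, -1.0]
grip_width: 0.0124
```

```bash
python3 -c "
from h import *
st();go(.559,.055,.18,142)"
```

```text
5.95 [0.5595 0.0443 0.1793] toolx 79.5 F [ 0.4  0.  -1. ] T [-0.01  0.01  0.  ] w 0.0124 q [-0.22  0.68  0.1   1.82 -0.11  0.65 -0.24]
shift [10.5 -2.5 -0.7] rot [-0.005 -0.003 -1.09 ]
```

Emit:
jog_arm(plan=[[-1,10.5,-2.5,0,-0.005,-0.003,-0.12],[-1,10.5,-2.5,0,-0.005,-0.003,-0.24],[-1,10.5,-2.5,0,-0.005,-0.003,-0.36],[-1,10.5,-2.5,0,-0.005,-0.003,-0.48],[-1,10.5,-2.5,0,-0.005,-0.003,-0.6],[-1,10.5,-2.5,0,-0.005,-0.003,-0.72],[-1,10.5,-2.5,0,-0.005,-0.003,-0.84],[-1,10.5,-2.5,0,-0.005,-0.003,-0.96]])

```text
clock: 6.62
position: [0.5591, 0.0541, 0.1793]
tcp_rot: [0.0, 0.386, 0.922, 0.0]
wrist_force: [0.2, -0.7, -1.1]
grip_width: 0.0128
```

Emit:
jog_arm(plan=[[-1,0,0,0,0,0,-0.1],[-1,0,0,0,0,0,-0.13],[-1,0,0,0,0,0,-0.13],[-1,0,0,0,0,0,-0.13]])

```text
clock: 6.95
position: [0.56, 0.0537, 0.1806]
tcp_rot: [0.002, 0.33, 0.944, 0.0]
wrist_force: [-0.5, 0.0, -0.9]
grip_width: 0.0123
```

```bash
python3 -c "
from h import *
st();go(.559,.055,.14,142)
a=robot.snapshot('scene')[150:270,260:420]; t=robot.snapshot('top')[170:260,230:350]
cv2.imwrite('pics/a6.png',cv2.resize(a,(800,600),interpolation=2));cv2.imwrite('pics/t6.png',cv2.resize(t,(800,600),interpolation=2))"
```

```text
6.95 [0.56   0.0537 0.1806] toolx 141.5 F [-0.5  0.  -0.9] T [-0.01  0.03 -0.03] w 0.0123 q [-0.05  0.68 -0.21  1.81  0.21  0.67  0.51]
shift [ 1.7  0.3 40.6] rot [ 0.001  0.003 -0.009]
```

View pics/a6.png

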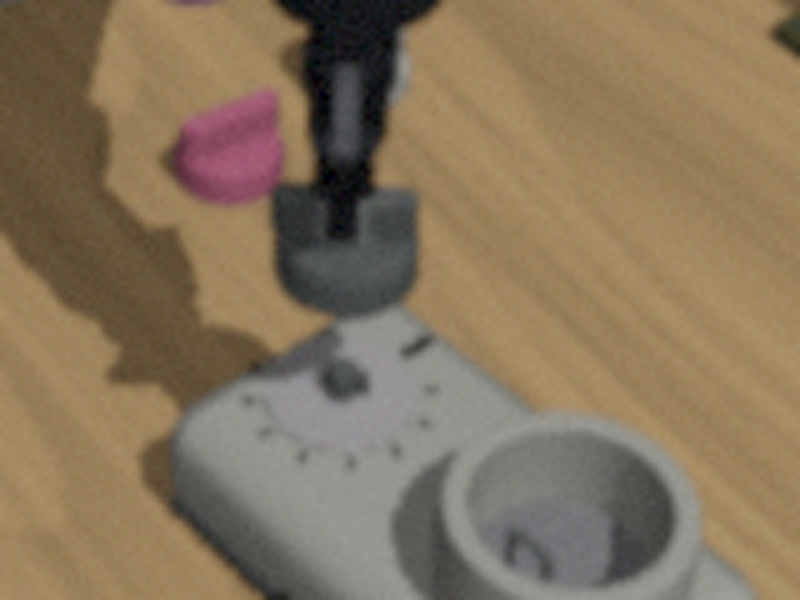

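View pics/t6.png

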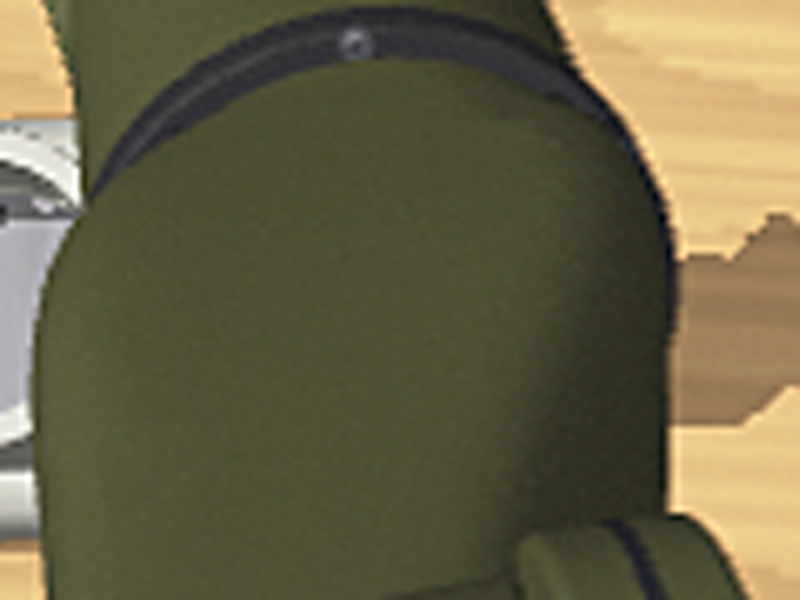

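```bash
python3 -c "
from h import *
s=robot.read_state();p=s['position']
f=lambda X:((proj('scene',X)-[260,150]+.5)*5-.5).round(0).tolist()
u=p-[0,0,.0273]
print('skirt c z24,z0',f(u+[0,0,.024]),f(u),'pin',f([.559,.055,.092]),'base',f([.559,.055,.073]),'off',f([.5083,.0502,.07]))
t=np.linspace(0,2*np.pi,60);c=np.c_[.033*np.cos(t),.033*np.sin(t),0*t]
for z in(0,.024):
  q=np.array(f(u+c+[0,0,z]));print(q.min(0),q.max(0))
q=np.array(f(np.array([.559,.055,.073])+c*37/33));print('bezel',q.min(0),q.max(0))
"
```

```text
skirt c z24,z0 [[344.0, 232.0]] [[342.0, 272.0]] pin [[342.0, 367.0]] base [[340.0, 395.0]] off [[418.0, 352.0]]
[269. 223.] [415. 323.]
[270. 184.] [418. 283.]
bezel [263. 340.] [418. 453.]
```

Emit:
jog_arm(plan=[[-1,1.2,0.5,20,0,0,0],[-1,1.2,0.5,45,0,0,0],[-1,1.2,0.5,57,0,0,0],[-1,1.2,0.5,57,0,0,0],[-1,1.2,0.5,57,0,0,0]])

```text
clock: 7.47
position: [0.5601, 0.0548, 0.1244]
tcp_rot: [0.002, 0.329, 0.944, -0.0]
wrist_force: [0.1, 0.4, 0.5]
grip_width: 0.0127
```

```bash
python3 -c "
from h import *
st();go(.5593,.055,.115,142)
a=robot.snapshot('scene')[170:250,280:380]
cv2.imwrite('pics/a7.png',cv2.resize(a,(700,560),interpolation=2))"
```

```text
7.4667 [0.5601 0.0548 0.1244] toolx 141.6 F [0.1 0.4 0.5] T [ 0.02 -0.03 -0.01] w 0.0127 q [-0.07  0.76 -0.18  1.85  0.25  0.55  0.48]
shift [ 0.8 -0.4  9.4] rot [ 0.001  0.004 -0.007]
```

View pics/a7.png

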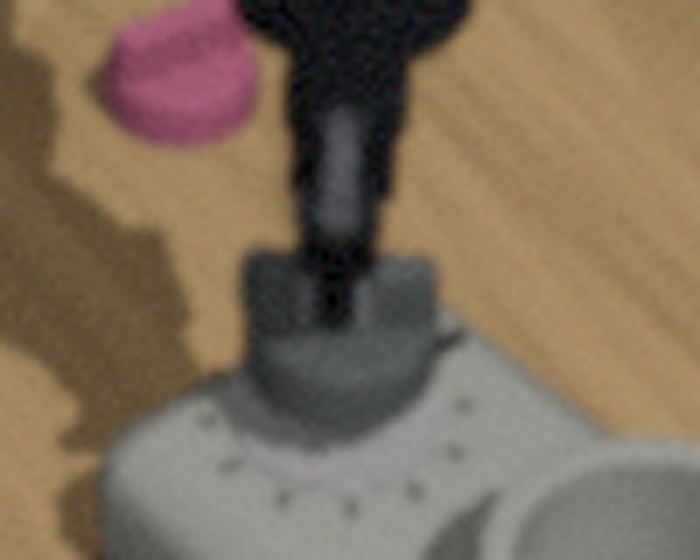

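Emit:
jog_arm(plan=[[-1,0,0,3,0,0,0],[-1,0,0,6,0,0,0],[-1,0,0,8,0,0,0],[-1,0,0,8,0,0,0]])

```text
clock: 7.85
position: [0.5604, 0.0546, 0.1168]
tcp_rot: [0.003, 0.329, 0.944, 0.0]
wrist_force: [0.9, -0.6, -1.7]
grip_width: 0.0126
```

```bash
python3 -c "
from h import *
st()"
```

```text
7.85 [0.5604 0.0546 0.1168] toolx 141.6 F [ 0.9 -0.6 -1.7] T [-0.02 -0.02 -0.04] w 0.0126 q [-0.08  0.77 -0.18  1.86  0.25  0.53  0.48]
```

Emit:
jog_arm(plan=[[-1,0,0,2,0,0,0],[-1,0,0,4,0,0,0],[-1,0,0,4,0,0,0]])

```text
clock: 8.1
position: [0.5602, 0.0545, 0.1124]
tcp_rot: [0.002, 0.329, 0.944, 0.0]
wrist_force: [0.0, 0.4, 0.1]
grip_width: 0.0128
```

Emit:
jog_arm(plan=[[-1,0,0,2,0,0,0],[-1,0,0,2,0,0,0],[-1,0,0,2,0,0,0]])

```text
clock: 8.35
position: [0.5603, 0.0545, 0.1106]
tcp_rot: [0.003, 0.329, 0.944, 0.0]
wrist_force: [-0.2, -0.5, -0.8]
grip_width: 0.0127
```

Emit:
jog_arm(plan=[[-1,0,0,1.5,0,0,0],[-1,0,0,1.5,0,0,0],[-1,0,0,1.5,0,0,0]])

```text
clock: 8.6
position: [0.5605, 0.0544, 0.11]
tcp_rot: [0.003, 0.329, 0.944, 0.0]
wrist_force: [-2.3, -1.2, 6.0]
grip_width: 0.0127
```

Emit:
jog_arm(plan=[[-1,0,0,1.5,0,0,0],[-1,0,0,1.5,0,0,0],[-1,0,0,1.5,0,0,0]])

```text
clock: 8.85
position: [0.5607, 0.0544, 0.1096]
tcp_rot: [0.003, 0.329, 0.944, 0.0]
wrist_force: [-4.5, -1.3, 15.2]
grip_width: 0.0127
```

The knob rests on the rib at TCP z ≈ 0.110. I'll ease the push and feel for the keyway.

Emit:
jog_arm(plan=[[-1,0,0,-1,0,0,0],[-1,0,0,-1,0,0,-0.03],[-1,0,0,-1,0,0,-0.06],[-1,0,0,-1,0,0,-0.09],[-1,0,0,-1,0,0,-0.09]])

```text
clock: 9.27
position: [0.5605, 0.0548, 0.1098]
tcp_rot: [0.003, 0.285, 0.958, 0.0]
wrist_force: [-2.5, -0.8, 8.3]
grip_width: 0.0123
```

```bash
python3 -c "
from h import *
st()"
```

```text
9.2667 [0.5605 0.0548 0.1098] toolx 146.8 F [-2.5 -0.8  8.3] T [-0.08  0.76 -0.  ] w 0.0123 q [-0.06  0.78 -0.2   1.86  0.29  0.52  0.54]
```

Emit:
jog_arm(plan=[[-1,0.4,0.3,0,0,0,-0.03],[-1,0.4,0.3,0,0,0,-0.06],[-1,0.4,0.3,0,0,0,-0.09],[-1,0.4,0.3,0,0,0,-0.12],[-1,0.4,0.3,0,0,0,-0.12]])

```text
clock: 9.68
position: [0.5604, 0.0551, 0.1099]
tcp_rot: [0.003, 0.227, 0.974, -0.0]
wrist_force: [-3.3, -2.1, 8.0]
grip_width: 0.0125
```

```bash
python3 -c "
from h import *
st()"
```

```text
9.6833 [0.5604 0.0551 0.1099] toolx 153.7 F [-3.3 -2.1  8. ] T [-0.17  0.73 -0.01] w 0.0125 q [-0.05  0.79 -0.23  1.86  0.33  0.53  0.62]
```

Emit:
jog_arm(plan=[[-1,0.5,0.5,0,0,0,-0.04],[-1,0.5,0.5,0,0,0,-0.08],[-1,0.5,0.5,0,0,0,-0.12],[-1,0.5,0.5,0,0,0,-0.12]])

```text
clock: 10.02
position: [0.5604, 0.0555, 0.1099]
tcp_rot: [0.003, 0.168, 0.986, -0.0]
wrist_force: [-2.0, -0.9, 8.9]
grip_width: 0.0123
```

```bash
python3 -c "
from h import *
st()"
```

```text
10.0167 [0.5604 0.0555 0.1099] toolx 160.6 F [-2.  -0.9  8.9] T [-0.31  0.65 -0.01] w 0.0123 q [-0.03  0.79 -0.26  1.86  0.37  0.53  0.7 ]
```

Emit:
jog_arm(plan=[[-1,0,0,0,0,0,0.08],[-1,0,0,0,0,0,0.16],[-1,0,0,0,0,0,0.24],[-1,0,0,0,0,0,0.32],[-1,0,0,0,0,0,0.36],[-1,0,0,0,0,0,0.4],[-1,0,0,0,0,0,0.44],[-1,0,0,0,0,0,0.44]])

```text
clock: 10.68
position: [0.5603, 0.0544, 0.1099]
tcp_rot: [0.003, 0.381, 0.924, -0.0]
wrist_force: [-2.0, -3.8, 8.8]
grip_width: 0.0129
```

```bash
python3 -c "
from h import *
st()"
```

```text
10.6833 [0.5603 0.0544 0.1099] toolx 135.2 F [-2.  -3.8  8.8] T [-0.62  0.59 -0.02] w 0.0129 q [-0.1   0.78 -0.14  1.87  0.22  0.51  0.4 ]
```

Emit:
jog_arm(plan=[[-1,0,0,0,0,0,0.04],[-1,0,0,0,0,0,0.08],[-1,0,0,0,0,0,0.12],[-1,0,0,0,0,0,0.16],[-1,0,0,0,0,0,0.2],[-1,0,0,0,0,0,0.24],[-1,0,0,0,0,0,0.24]])

```text
clock: 11.27
position: [0.5601, 0.0539, 0.1099]
tcp_rot: [0.003, 0.489, 0.872, -0.0]
wrist_force: [-2.7, -3.9, 9.1]
grip_width: 0.0127
```

```bash
python3 -c "
from h import *
st()"
```

```text
11.2667 [0.5601 0.0539 0.1099] toolx 121.4 F [-2.7 -3.9  9.1] T [-0.83  0.73  0.01] w 0.0127 q [-0.13  0.78 -0.08  1.87  0.13  0.49  0.25]
```

Emit:
jog_arm(plan=[[-1,0,0.3,0,0,0,0.04],[-1,0,0.5,0,0,0,0.08],[-1,0,0.5,0,0,0,0.12],[-1,0,0.5,0,0,0,0.16],[-1,0,0.5,0,0,0,0.2],[-1,0,0.5,0,0,0,0.24],[-1,0,0.5,0,0,0,0.24]])

```text
clock: 11.85
position: [0.5599, 0.0535, 0.1099]
tcp_rot: [0.003, 0.59, 0.807, -0.001]
wrist_force: [-2.9, -5.3, 11.1]
grip_width: 0.0128
```

```bash
python3 -c "
from h import *
st()
a=robot.snapshot('scene')[170:250,280:380]
cv2.imwrite('pics/a8.png',cv2.resize(a,(700,560),interpolation=2))"
```

```text
11.85 [0.5599 0.0535 0.1099] toolx 107.6 F [-2.9 -5.3 11.1] T [-1.07  0.99  0.01] w 0.0128 q [-0.17  0.78 -0.02  1.87  0.04  0.49  0.09]
```

View pics/a8.png

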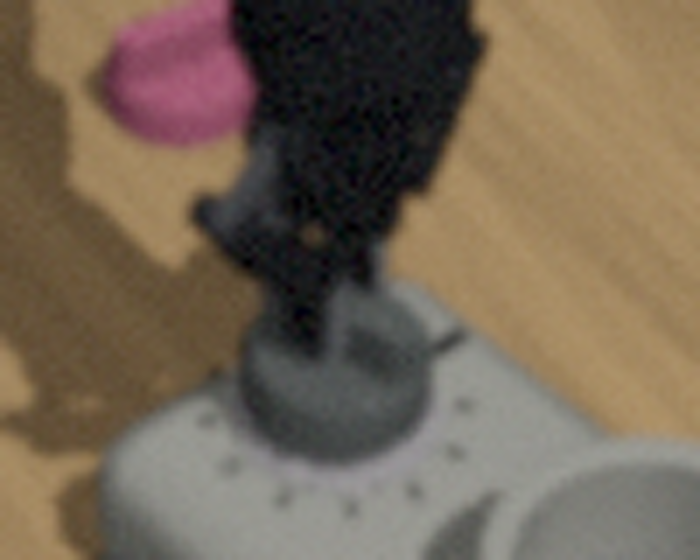

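Not found from 160° down to 108°. Before turning further, I'll recheck which end is the nose in the first pictures.

Run:
```python
from h import *
t=cv2.imread("pics/top0.png");s=cv2.imread("pics/scene0.png")
a=cv2.resize(t[240:275,418:457],None,fx=10,fy=10,interpolation=cv2.INTER_CUBIC)
b=cv2.resize(t[247:282,370:409],None,fx=10,fy=10,interpolation=cv2.INTER_CUBIC)
c=cv2.resize(s[145:175,262:295],(390,220),interpolation=cv2.INTER_CUBIC)
d=cv2.resize(s[163:193,290:323],(390,220),interpolation=cv2.INTER_CUBIC)
im=np.vstack([np.hstack([a,b]),np.hstack([c,d])]);im=cv2.convertScaleAbs(im,alpha=1.6)
cv2.imwrite("pics/nose.png",im)
# geometry for both hypotheses, in k0-like crop coords (x10)
f=lambda X:((proj("top",X)-[418,240]+.5)*10-.5).round(0)
for c0 in ([.488,-.302,0],):
  for A in(-30,150):
    r=np.radians(A);dd=np.array([np.cos(r),np.sin(r),0]);c0=np.array(c0)
    print(A,"nose46",f(c0+.035*dd+[0,0,.046]),"nose40",f(c0+.034*dd+[0,0,.04]),"end46",f(c0-.031*dd+[0,0,.046]),"end24",f(c0-.031*dd+[0,0,.024]))
th=np.linspace(0,6.28,40);ci=c0+np.c_[.033*np.cos(th),.033*np.sin(th),0*th]
for z in(0,.024):
  q=f(ci+[0,0,z]);print(z,q.min(0),q.max(0))
```

```text
-30 nose46 [[301.  44.]] nose40 [[292.  50.]] end46 [[159. 276.]] end24 [[136. 282.]]
150 nose46 [[150. 290.]] nose40 [[146. 288.]] end46 [[293.  58.]] end24 [[267.  68.]]
0 [44. 50.] [309. 318.]
0.024 [66. 39.] [337. 312.]
```

View pics/nose.png

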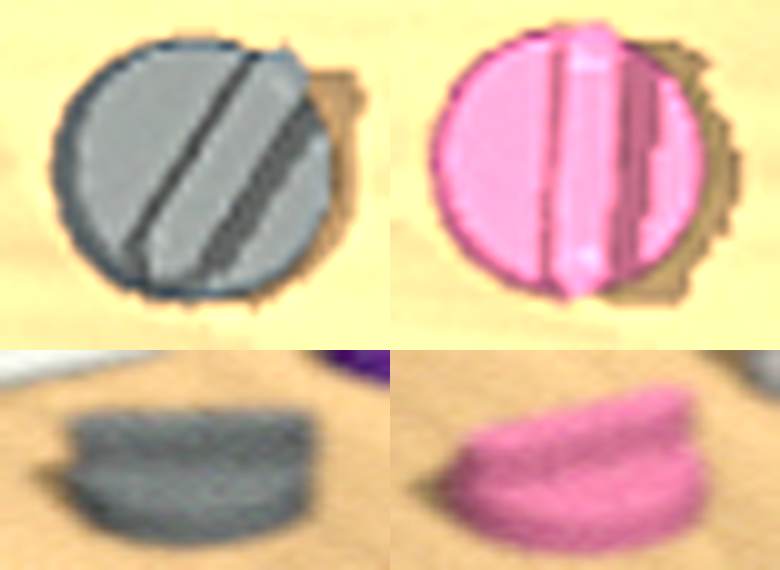

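In the enlarged first picture, the grey bar's lower-left end (crop 148,300) tapers to a point past the skirt, like the pink knob's lower end. The upper-right end (290,48) is blunt. So I had the nose backwards: it lies at tool x + 180°. I'll ease up, turn the held knob half round, and look at it on the way.

Emit:
jog_arm(plan=[[-1,0.5,0,-3,0,0,0],[-1,0.5,0,-4,0,0,0.12],[-1,0.5,0,-4,0,0,0.24],[-1,0.5,0,-4,0,0,0.36],[-1,0.5,0,-4,0,0,0.48],[-1,0.5,0,-4,0,0,0.6],[-1,0.5,0,-4,0,0,0.72],[-1,0.5,0,-4,0,0,0.84]])

```text
clock: 12.57
position: [0.5583, 0.0551, 0.1122]
tcp_rot: [0.002, 0.869, 0.495, -0.0]
wrist_force: [-3.7, -3.2, -1.7]
grip_width: 0.0127
```

```bash
python3 -c "
from h import *
st();go(.56,.0545,.113,0)
a=robot.snapshot('scene')[170:250,280:380]
cv2.imwrite('pics/a9.png',cv2.resize(a,(700,560),interpolation=2))"
```

```text
12.5667 [0.5583 0.0551 0.1122] toolx 59.3 F [-3.7 -3.2 -1.7] T [-0.9   0.91  0.01] w 0.0127 q [-0.3   0.79  0.2   1.88 -0.28  0.5  -0.44]
shift [ 0.4  1.8 -0.8] rot [3.000e-03 1.000e-03 1.035e+00]
```

View pics/a9.png

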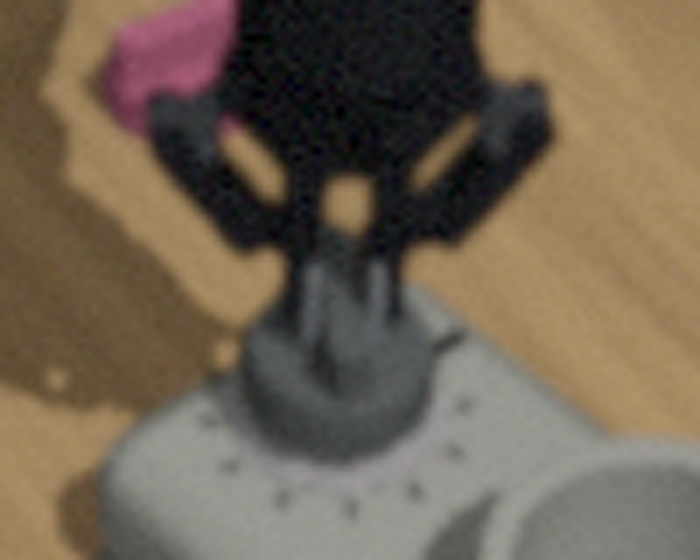

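```bash
python3 -c "
from h import *
s=robot.read_state();u=s['position']-[0,0,.0273];a=np.radians(59.3);d=np.array([np.cos(a),np.sin(a),0])
f=lambda X:((proj('scene',X)-[280,170]+.5)*7-.5).round(0).tolist()
for r in(.031,.035): print(r,f(u+r*d+[0,0,.046]),f(u+r*d+[0,0,.024]))
print(f(u+.033*d+[0,0,.024]),f(u+.033*d),f(u+[0,0,.046]))
a=robot.snapshot('scene')[200:245,305:350]
cv2.imwrite('pics/a10.png',cv2.convertScaleAbs(cv2.resize(a,(600,600),interpolation=cv2.INTER_CUBIC),alpha=1.8))"
```

```text
0.031 [[354.0, 359.0]] [[351.0, 406.0]]
0.035 [[355.0, 368.0]] [[352.0, 415.0]]
[[352.0, 411.0]] [[349.0, 461.0]] [[345.0, 292.0]]
```

View pics/a10.png

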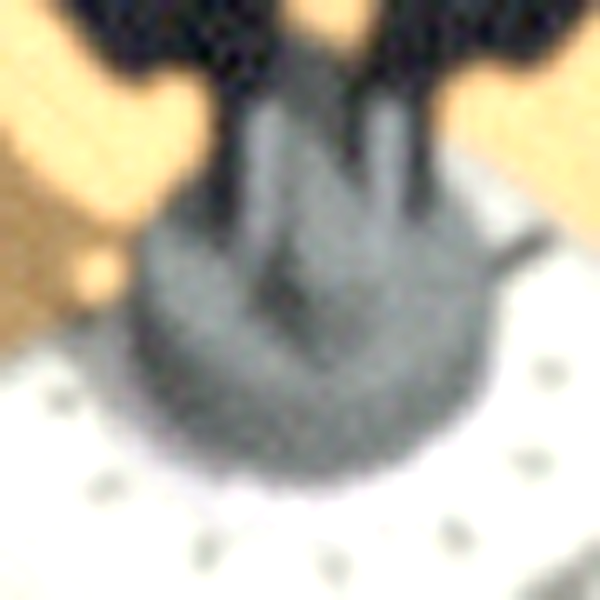

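A strip of skirt shows in front of the bar's end, so the end facing the camera is the round one. That confirms nose = tool x + 180°. I'll go on to about −25° (nose ≈155°) and then feel downward.

Emit:
jog_arm(plan=[[-1,-0.7,-0.2,0,0,0,0.12],[-1,-0.7,-0.2,0,0,0,0.24],[-1,-0.7,-0.2,0,0,0,0.36],[-1,-0.7,-0.2,0,0,0,0.48],[-1,-0.7,-0.2,0,0,0,0.6],[-1,-0.7,-0.2,0,0,0,0.72],[-1,-0.7,-0.2,0,0,0,0.84],[-1,-0.7,-0.2,0,0,0,0.96]])

```text
clock: 13.33
position: [0.5581, 0.0552, 0.1122]
tcp_rot: [0.001, 0.999, 0.038, 0.001]
wrist_force: [-4.0, -3.0, -1.4]
grip_width: 0.0125
```

Emit:
jog_arm(plan=[[-1,0,0,0,0,0,0.12],[-1,0,0,0,0,0,0.24],[-1,0,0,0,0,0,0.36],[-1,0,0,0,0,0,0.42],[-1,0,0,0,0,0,0.42]])

```text
clock: 13.75
position: [0.5579, 0.0556, 0.112]
tcp_rot: [0.001, 0.986, -0.169, 0.001]
wrist_force: [-4.4, -3.2, -1.4]
grip_width: 0.0126
```

```bash
python3 -c "
from h import *
st()"
```

```text
13.75 [0.5579 0.0556 0.112 ] toolx -19.4 F [-4.4 -3.2 -1.4] T [-0.69  1.06  0.01] w 0.0126 q [-0.5   0.86  0.56  1.89 -0.76  0.62 -1.36]
```

Emit:
jog_arm(plan=[[-1,-0.5,0.9,1,0,0,0.04],[-1,-0.5,0.9,2.5,0,0,0.08],[-1,-0.5,0.9,3.2,0,0,0.1],[-1,-0.5,0.9,3.2,0,0,0.1]])

```text
clock: 14.08
position: [0.5578, 0.0555, 0.1093]
tcp_rot: [0.0, 0.976, -0.217, 0.001]
wrist_force: [-4.3, -2.1, 1.9]
grip_width: 0.0128
```

```bash
python3 -c "
from h import *
st()"
```

```text
14.0833 [0.5578 0.0555 0.1093] toolx -25.0 F [-4.3 -2.1  1.9] T [-0.36  1.2  -0.04] w 0.0128 q [-0.51  0.87  0.58  1.89 -0.79  0.62 -1.42]
```

Now a little more push while turning clockwise.

Emit:
jog_arm(plan=[[-1,-0.4,0,1,0,0,0],[-1,-0.4,0,1,0,0,0.04],[-1,-0.4,0,1,0,0,0.08],[-1,-0.4,0,1,0,0,0.12],[-1,-0.4,0,1,0,0,0.12]])

```text
clock: 14.5
position: [0.5577, 0.0557, 0.1081]
tcp_rot: [0.0, 0.961, -0.275, 0.002]
wrist_force: [-3.6, -1.9, -0.2]
grip_width: 0.0128
```

```bash
python3 -c "
from h import *
st()"
```

```text
14.5 [0.5577 0.0557 0.1081] toolx -31.9 F [-3.6 -1.9 -0.2] T [-0.48  1.07 -0.03] w 0.0128 q [-0.52  0.88  0.61  1.89 -0.83  0.64 -1.51]
```

z is now below the rib level with no upward force, so the keyway seems to have been found. I'll lower gently.

Emit:
jog_arm(plan=[[-1,-0.4,0.2,1,0,0,0.02],[-1,-0.4,0.2,2,0,0,0.02],[-1,-0.4,0.2,2,0,0,0.02]])

```text
clock: 14.75
position: [0.5577, 0.0558, 0.1062]
tcp_rot: [-0.0, 0.959, -0.285, 0.002]
wrist_force: [-4.5, -1.8, -1.4]
grip_width: 0.0129
```

```bash
python3 -c "
from h import *
st()"
```

```text
14.75 [0.5577 0.0558 0.1062] toolx -33.1 F [-4.5 -1.8 -1.4] T [-0.4   1.16 -0.01] w 0.0129 q [-0.52  0.88  0.61  1.9  -0.84  0.64 -1.52]
```

Emit:
jog_arm(plan=[[-1,-0.8,0.5,1.5,0,0,0],[-1,-0.8,0.5,3,0,0,0],[-1,-0.8,0.5,4,0,0,0],[-1,-0.8,0.5,4,0,0,0]])

```text
clock: 15.08
position: [0.5575, 0.0558, 0.1023]
tcp_rot: [-0.0, 0.959, -0.285, 0.003]
wrist_force: [-4.1, -1.4, -1.1]
grip_width: 0.0125
```

```bash
python3 -c "
from h import *
st()"
```

```text
15.0833 [0.5575 0.0558 0.1023] toolx -33.1 F [-4.1 -1.4 -1.1] T [-0.16  0.9   0.07] w 0.0125 q [-0.52  0.89  0.6   1.9  -0.85  0.63 -1.52]
```

Emit:
jog_arm(plan=[[-1,-0.6,0.4,1,0,0,0],[-1,-0.6,0.4,2,0,0,0],[-1,-0.6,0.4,2.6,0,0,0],[-1,-0.6,0.4,2.6,0,0,0]])

```text
clock: 15.42
position: [0.5574, 0.0557, 0.1004]
tcp_rot: [-0.001, 0.959, -0.285, 0.003]
wrist_force: [-2.7, -0.2, 2.1]
grip_width: 0.0126
```

```bash
python3 -c "
from h import *
st()"
```

```text
15.4167 [0.5574 0.0557 0.1004] toolx -33.1 F [-2.7 -0.2  2.1] T [-0.06  0.66  0.02] w 0.0126 q [-0.52  0.89  0.6   1.9  -0.85  0.62 -1.51]
```

Emit:
jog_arm(plan=[[-1,-0.3,0.2,1,0,0,0],[-1,-0.3,0.2,1,0,0,0],[-1,-0.3,0.2,1,0,0,0]])

```text
clock: 15.67
position: [0.5575, 0.0557, 0.1002]
tcp_rot: [-0.001, 0.959, -0.285, 0.004]
wrist_force: [-1.7, 0.7, 11.2]
grip_width: 0.0128
```

```bash
python3 -c "
from h import *
st();go(.5575,.0556,.1,5.3)"
```

```text
15.6667 [0.5575 0.0557 0.1002] toolx -33.1 F [-1.7  0.7 11.2] T [ 0.06  1.   -0.01] w 0.0128 q [-0.52  0.89  0.6   1.9  -0.85  0.62 -1.51]
shift [0.  0.1 0.2] rot [-0.002 -0.008 -0.671]
```

Home: z = 0.1002, 9.7 mm below the rib level, with 11 N on the bezel. Now turn counter-clockwise to off (tool x ≈ 5.3°), with less push.

Emit:
jog_arm(plan=[[-1,0,0,-1,0,0,-0.06],[-1,0,0.1,-1,0,0,-0.15],[-1,0.1,0.2,-1,0,0,-0.24],[-1,0.1,0.3,-1,0,0,-0.33],[-1,0.2,0.4,-1,0,0,-0.42],[-1,0.2,0.5,-1,0,0,-0.5],[-1,0.3,0.6,-1,0,0,-0.58],[-1,0.3,0.6,-1,0,0,-0.58]])

```text
clock: 16.33
position: [0.5564, 0.0559, 0.1004]
tcp_rot: [-0.001, 1.0, 0.002, 0.003]
wrist_force: [-3.0, 1.2, 5.3]
grip_width: 0.0126
```

```bash
python3 -c "
from h import *
st();go(.5574,.0550,.1,5.3)
a=robot.snapshot('scene')[200:245,305:350]
cv2.imwrite('pics/a11.png',cv2.convertScaleAbs(cv2.resize(a,(600,600),interpolation=cv2.INTER_CUBIC),alpha=1.8))"
```

```text
16.3333 [0.5564 0.0559 0.1004] toolx 0.2 F [-3.   1.2  5.3] T [ 0.46  0.85 -0.2 ] w 0.0126 q [-0.44  0.85  0.44  1.9  -0.68  0.54 -1.1 ]
shift [1.  1.  0.4] rot [-0.001 -0.006 -0.089]
```

View pics/a11.png

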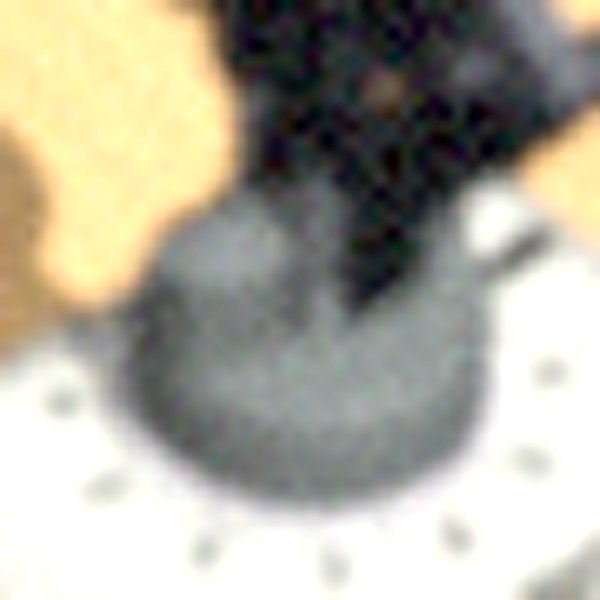

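Emit:
jog_arm(plan=[[-1,0.2,0.2,0,0,0,-0.04],[-1,0.2,0.2,0,0,0,-0.08],[-1,0.2,0.2,0,0,0,-0.1],[-1,0.2,0.2,0,0,0,-0.1],[-1,0.2,0.2,0,0,0,-0.1]])

```text
clock: 16.8
position: [0.5563, 0.0558, 0.1003]
tcp_rot: [-0.0, 0.999, 0.05, 0.003]
wrist_force: [-5.0, 2.3, 7.6]
grip_width: 0.0125
```

```bash
python3 -c "
from h import *
st()"
```

```text
16.8 [0.5563 0.0558 0.1003] toolx 5.7 F [-5.   2.3  7.6] T [ 0.59  1.03 -0.24] w 0.0125 q [-0.42  0.84  0.42  1.9  -0.64  0.53 -1.03]
```

Emit:
jog_arm(plan=[[-0.3,0,0,0,0,0,0],[0,0,0,0,0,0,0],[0,0,0,0,0,0,0],[0,0,0,0,0,0,0],[0,0,0,-10,0,0,0],[0,0,0,-40,0,0,0],[0,0,0,-80,0,0,0],[0,0,0,-120,0,0,0]])

```text
clock: 17.47
position: [0.5552, 0.0544, 0.2214]
tcp_rot: [0.001, 0.999, 0.05, 0.002]
wrist_force: [0.5, 0.4, -0.2]
grip_width: 0.0426
```

```bash
python3 -c "
from h import *
st();go(.5,-.2,.24,-20)
a=robot.snapshot('scene')[170:250,280:380]
cv2.imwrite('pics/a12.png',cv2.resize(a,(700,560),interpolation=2))"
```

```text
17.4667 [0.5552 0.0544 0.2214] toolx 5.8 F [ 0.5  0.4 -0.2] T [ 0.08 -0.07  0.04] w 0.0426 q [-0.52  0.68  0.59  1.81 -0.5   0.8  -1.15]
shift [-80.5 247.6 -18.2] rot [ 0.002 -0.004  0.45 ]
```

View pics/a12.png

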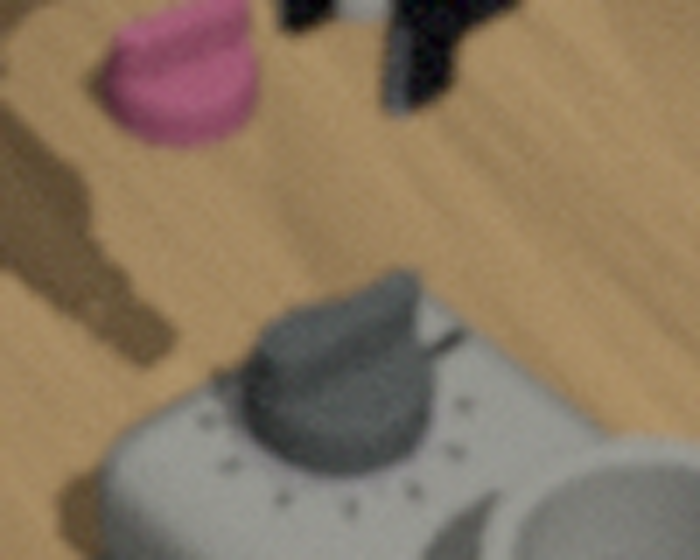

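The knob is home, with its nose at (405,275) overhanging toward the off mark at (445,342). I'll clear the arm out of the top view to measure the angle.

Emit:
jog_arm(plan=[[0,-10,31,-2,0,0,0.05],[0,-20,62,-5,0,0,0.1],[0,-30,93,-8,0,0,0.15],[0,-40,124,-10,0,0,0.2],[0,-50,155,-12,0,0,0.25],[0,-60,186,-14,0,0,0.3],[0,-70,217,-16,0,0,0.35],[0,-80,247,-18,0,0,0.4]])

```text
clock: 18.18
position: [0.5008, -0.2009, 0.2389]
tcp_rot: [0.0, 0.989, -0.15, 0.003]
wrist_force: [0.8, -0.2, -0.5]
grip_width: 0.043
```

```bash
python3 -c "
from h import *
st()
t=robot.snapshot('top');cv2.imwrite('pics/t13.png',t);cv2.imwrite('pics/t13c.png',cv2.resize(t[190:250,255:325],(700,600),interpolation=cv2.INTER_CUBIC))"
```

```text
18.1833 [ 0.5008 -0.2009  0.2389] toolx -17.3 F [ 0.8 -0.2 -0.5] T [ 0.02 -0.09 -0.01] w 0.043 q [-0.09  0.65  0.67  1.85 -0.54  0.82 -1.02]
```

View pics/t13c.png

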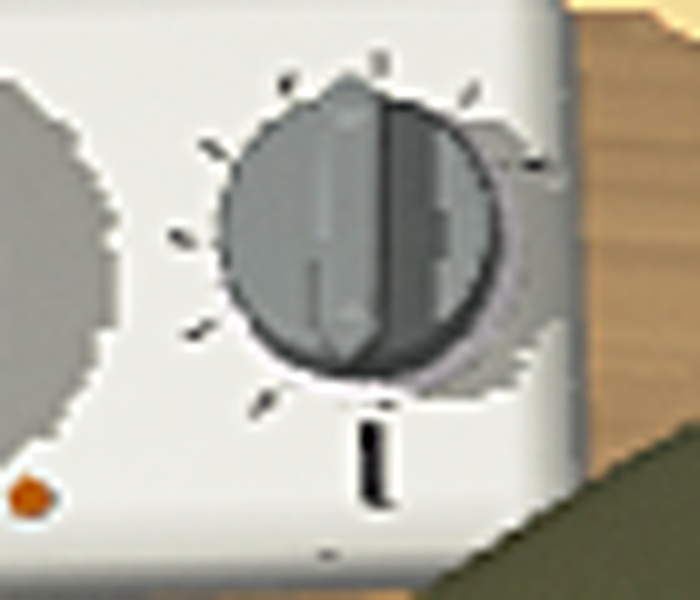

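View pics/t13.png

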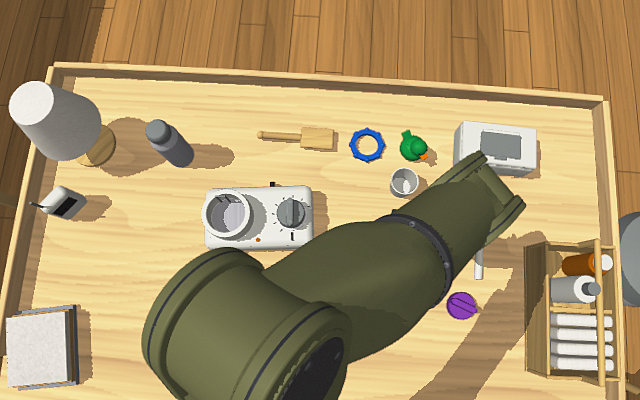

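Run:
```python
from h import *
px=lambda a:(np.array(a,float)+.5)/10-.5+[255,190]
an=lambda P:np.degrees(np.arctan2((P[1]-P[0])[1],(P[1]-P[0])[0]))
for n,a,z in(("bar R",[[382,100],[379,325]],.119),("bar L",[[327,130],[324,320]],.119),("ends",[[350,85],[346,352]],.119),("mark",[[369,428],[379,500]],.07)):
    P=onz("top",px(a),z);print(n,P[:,:2].round(4).tolist(),an(P))
# warmer front edge / ticks: tick centres on deck -> circle centre
tk=px([[285,85],[213,148],[182,238],[200,330],[263,403],[380,65],[470,95],[372,465]])
P=onz("top",tk,.07)[:,:2]
A=np.c_[2*P[:7],np.ones(7)];x=np.linalg.lstsq(A,(P[:7]**2).sum(1),rcond=None)[0]
c=x[:2];print("tick centre",c,np.sqrt(x[2]+c@c))
for p in P: print(np.degrees(np.arctan2(*(p-c)[::-1]))%360,np.linalg.norm(p-c))
nose=onz("top",px([[346,358]]),.113)[0,:2];print("nose",nose,an([c,nose])%360, an([np.array([.5588,.0551]),nose])%360)
# deck side edges of the warmer in the first picture
t=cv2.imread("pics/t13.png");g=cv2.cvtColor(t,cv2.COLOR_BGR2GRAY)
```

```text
bar R [[0.5848, 0.0507], [0.5336, 0.0471]] -176.02764397563178
bar L [[0.577, 0.0624], [0.5339, 0.0594]] -176.0222656634372
ends [[0.5877, 0.0582], [0.527, 0.0539]] -176.03519035309205
mark [[0.5173, 0.0514], [0.5007, 0.0477]] -167.4491533241409
tick centre [0.55996855 0.05529647] 0.04379369377846381
31.154063333053283 0.043881400061401565
61.05794641122702 0.043819706232698416
91.0844088628711 0.043686738949031405
120.82019116440637 0.04363161876566986
151.1238816225939 0.04397963175139122
0.863725128561297 0.04393597707937617
330.9647855792565 0.04361928438941328
185.93426044451522 0.05152047092842198
nose [0.52664051 0.05435867] 181.6117786169104 181.32052195492025
```

Ticks say about 1° modulo 30°, while the off mark says 185.5–186°. I'll cross-check the warmer's yaw from its body edges.

Run:
```python
from h import *
t=cv2.imread("pics/top0.png").astype(int)
warm=((t[...,2]-t[...,0])<30)&(t.max(2)>60)
an=lambda d:np.degrees(np.arctan2(d[1],d[0]))
def fit(n,pts,z):
    P=onz("top",pts,z)[:,:2].astype(np.float32)
    vx,vy,_,_=cv2.fitLine(P,cv2.DIST_HUBER,0,.01,.01).ravel();r=np.array([-vy,vx])@(P-P.mean(0)).T
    print(n,z,an([vx,vy]),"rms",r.std(),P.mean(0),len(P))
sat=(t[...,2]-t[...,0]).astype(float)
# front edge: subpixel crossing going down columns 212..305
def cross(v,th):  # first index where v rises through th
    for i in range(len(v)-1):
        if v[i]<th<=v[i+1]: return i+(th-v[i])/(v[i+1]-v[i])
F=[];B=[];Rr=[]
for c in range(215,304):
    k=cross(sat[238:262,c],25)
    if k is not None:F.append((c,238+k))
for c in range(285,304):
    k=cross(sat[200:175:-1,c],25)
    if k is not None:B.append((c,200-k))
for r in range(195,240):
    k=cross(sat[r,304:325],25)
    if k is not None:Rr.append((304+k,r))
fit("front",F,0.0);fit("front",F,.06);fit("back",B,.06);fit("right",Rr,.06);fit("right",Rr,0)
print(F[::12],Rr[::8],B[::5])
```

```text
front 0.0 -84.19518 rms 0.0029330181 [0.47912893 0.13380854] 89
front 0.06 -84.19519 rms 0.002769216 [0.47335988 0.12469627] 89
back 0.06 -85.484215 rms 0.00016124199 [0.6319997  0.05545668] 19
right 0.06 5.887082 rms 0.00021102845 [0.55895233 0.00478436] 45
right 0 5.8870773 rms 0.00022351087 [0.5697843  0.00680365] 45
[(215, np.float64(250.6)), (227, np.float64(250.45945945945945)), (239, np.float64(250.08333333333334)), (251, np.float64(249.72413793103448)), (263, np.float64(249.38888888888889)), (275, np.float64(249.3)), (287, np.float64(248.5952380952381)), (299, np.float64(248.35185185185185))] [(np.float64(312.13953488372096), 195), (np.float64(312.35135135135135), 203), (np.float64(312.5), 211), (np.float64(312.77777777777777), 219), (np.float64(313.1), 227), (np.float64(313.30555555555554), 235)] [(285, np.float64(185.84444444444443)), (290, np.float64(185.7027027027027)), (295, np.float64(185.63013698630138)), (300, np.float64(185.6))]
```

Edges and the off mark agree on 185.3–185.9°. Now a subpixel measurement of the bar.

Run:
```python
from h import *
t=np.mean([robot.snapshot("top").astype(float) for _ in range(3)],0);g=t.mean(2)
for r in (202,206,210,214,218,221): print(r,g[r,283:302].astype(int))
pts=[]
for r in range(201,222):
    v=g[r,286:300]; d=np.diff(v); i=int(np.argmin(d[:8]))
    th=98 if 0 else (v[max(i-1,0)]+v[min(i+2,13)])/2
    for j in range(max(i-1,0),i+2):
        if v[j]>=th>v[j+1]: pts.append((286+j+(v[j]-th)/(v[j]-v[j+1]),r));break
print(np.array(pts)[:,0].round(2))
P=onz("top",pts,.119)[:,:2].astype(np.float32)
vx,vy,x0,y0=cv2.fitLine(P,cv2.DIST_HUBER,0,.01,.01).ravel()
print("bar dir",np.degrees(np.arctan2(vy,vx))%180,"rms",(np.array([-vy,vx])@(P-[x0,y0]).T).std())
```

```text
202 [133 137 139 137 135 141 146 143 138 121  58  88  87  85  83  67  73 128
 141]
206 [139 139 138 142 150 141 140 139 139 117  58  88  88  87  83 105 145 143
 126]
210 [140 139 138 144 154 141 139 139 138 112  58  90  88  87  85 106 146 141
 139]
214 [141 141 139 139 140 141 140 140 138 111  55  89  88  88  86  82 103 145
 140]
218 [141 141 132 115 146 143 141 141 137 107  62  89  89  87  84 105 147 144
 133]
221 [141 143 134 118 147 146 162 167 148  97  70  90  89  88  85 114 145  73
  54]
[292.05 292.13 292.08 292.04 292.05 292.05 292.03 292.02 291.99 291.94
 291.95 291.9  291.97 291.91 291.85 291.89 291.87 291.8  291.9  291.7
 291.58]
bar dir 3.7598886 rms 0.00012744858
```

The bar is at 183.8° against the off mark at about 185.5°, so it lagged about 1.7° in the grip. There's plenty of time to trim it.

```bash
python3 -c "
from h import *
st();go(.5585,.055,.2,3.8)"
```

```text
18.3833 [ 0.501  -0.2     0.2386] toolx -17.2 F [-0.2 -0.4  0.6] T [ 0.01  0.02 -0.03] w 0.0429 q [-0.09  0.65  0.67  1.85 -0.54  0.82 -1.02]
shift [ -20.8 -260.5   38.6] rot [ 0.001 -0.006 -0.367]
```

Emit:
jog_arm(plan=[[0,-3,-37,0,0,0,-0.05],[0,-6,-74,0,0,0,-0.1],[0,-9,-111,0,0,0,-0.15],[0,-12,-148,0,0,0,-0.2],[0,-15,-185,5,0,0,-0.26],[0,-18,-222,20,0,-0.006,-0.32],[0,-20.8,-260.5,38,0,-0.006,-0.367],[0,-20.8,-260.5,38,0,-0.006,-0.367]])

```text
clock: 19.05
position: [0.5572, 0.0693, 0.1963]
tcp_rot: [-0.004, 0.999, 0.044, -0.003]
wrist_force: [-0.3, 0.4, -0.7]
grip_width: 0.0426
```

Emit:
jog_arm(plan=[[0,0,0,0,0,0,0],[0,0,0,0,0,0,0]])

```text
clock: 19.22
position: [0.5578, 0.0569, 0.2]
tcp_rot: [0.001, 0.999, 0.035, -0.0]
wrist_force: [-0.8, -0.9, -0.2]
grip_width: 0.0427
```

```bash
python3 -c "
from h import *
st();go(.5583,.055,.1015,3.8)
a=robot.snapshot('scene')[170:250,280:380]
cv2.imwrite('pics/a14.png',cv2.resize(a,(700,560),interpolation=2))"
```

```text
19.2167 [0.5578 0.0569 0.2   ] toolx 4.0 F [-0.8 -0.9 -0.2] T [-0.01 -0.02  0.02] w 0.0427 q [-0.51  0.72  0.57  1.82 -0.54  0.77 -1.15]
shift [ 0.5  1.8 98.5] rot [0.001 0.001 0.004]
```

View pics/a14.png

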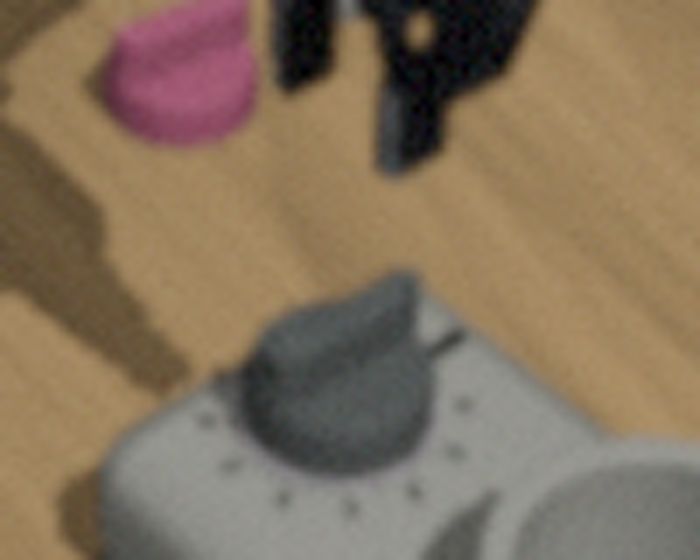

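Emit:
jog_arm(plan=[[0,0.3,0.6,20,0,0,0],[0,0.3,0.6,40,0,0,0],[0,0.3,0.6,60,0,0,0],[0,0.3,0.6,60,0,0,0],[0,0.3,0.6,60,0,0,0]])

```text
clock: 19.68
position: [0.558, 0.054, 0.1402]
tcp_rot: [0.001, 0.999, 0.033, -0.001]
wrist_force: [0.4, 0.3, 0.5]
grip_width: 0.0431
```

```bash
python3 -c "
from h import *
st();go(.5583,.055,.103,3.8)"
```

```text
19.6833 [0.558  0.054  0.1402] toolx 3.8 F [0.4 0.3 0.5] T [-0.02  0.01 -0.01] w 0.0431 q [-0.46  0.79  0.5   1.87 -0.61  0.64 -1.09]
shift [ 0.4 -1.  37.2] rot [ 0.001  0.001 -0.   ]
```

Emit:
jog_arm(plan=[[0,0.4,-1,15,0,0,0],[0,0.4,-1,30,0,0,0],[0,0.4,-1,37,0,0,0],[0,0.4,-1,37,0,0,0],[-1,0.4,-1,37,0,0,0],[-1,0.4,-1,37,0,0,0],[-1,0.4,-1,37,0,0,0],[-1,0.4,-1,37,0,0,0]])

```text
clock: 20.35
position: [0.5595, 0.0561, 0.1043]
tcp_rot: [0.0, 0.999, 0.034, 0.001]
wrist_force: [-0.7, -0.3, 6.3]
grip_width: 0.0125
```

```bash
python3 -c "
from h import *
st()"
```

```text
20.35 [0.5595 0.0561 0.1043] toolx 3.9 F [-0.7 -0.3  6.3] T [-0.04  0.21 -0.01] w 0.0125 q [-0.43  0.84  0.44  1.88 -0.65  0.56 -1.06]
```

Emit:
jog_arm(plan=[[-1,0,0,0,0,0,-0.03],[-1,0,0,0,0,0,-0.06],[-1,0,0,0,0,0,-0.064],[-1,0,0,0,0,0,-0.064]])

```text
clock: 20.68
position: [0.5593, 0.0563, 0.1043]
tcp_rot: [-0.0, 0.998, 0.066, 0.001]
wrist_force: [-1.4, 0.7, 7.7]
grip_width: 0.0123
```

```bash
python3 -c "
from h import *
st()"
```

```text
20.6833 [0.5593 0.0563 0.1043] toolx 7.5 F [-1.4  0.7  7.7] T [ 0.08  0.32 -0.36] w 0.0123 q [-0.43  0.84  0.43  1.88 -0.63  0.55 -1.02]
```

Torque reached 0.36 N m, so the spigot has moved. Release, lift and clear.

Emit:
jog_arm(plan=[[-0.3,0,0,0,0,0,0],[0,0,0,0,0,0,0],[0,0,0,0,0,0,0],[0,0,0,0,0,0,0],[0,0,0,-10,0,0,0],[0,0,0,-40,0,0,0],[0,0,0,-80,0,0,0],[0,0,0,-120,0,0,0]])

```text
clock: 21.35
position: [0.5579, 0.0562, 0.2243]
tcp_rot: [0.001, 0.998, 0.066, -0.001]
wrist_force: [1.6, 0.0, 0.4]
grip_width: 0.0424
```

Emit:
jog_arm(plan=[[0,-10,31,-2,0,0,0.05],[0,-20,62,-5,0,0,0.1],[0,-30,93,-8,0,0,0.15],[0,-40,124,-10,0,0,0.2],[0,-50,155,-12,0,0,0.25],[0,-60,186,-14,0,0,0.3],[0,-70,217,-16,0,0,0.35],[0,-80,247,-18,0,0,0.4]])

```text
clock: 22.02
position: [0.5116, -0.2006, 0.242]
tcp_rot: [0.0, 0.991, -0.135, 0.0]
wrist_force: [0.7, -0.1, -0.5]
grip_width: 0.0426
```

Run:
```python
from h import *
st()
im=robot.snapshot("top");cv2.imwrite("pics/t15.png",im);g=im.astype(float).mean(2)
pts=[]
for r in range(202,221):
    v=g[r,286:300]; d=np.diff(v); i=int(np.argmin(d[:8])); th=(v[max(i-1,0)]+v[min(i+2,13)])/2
    for j in range(max(i-1,0),i+2):
        if v[j]>=th>v[j+1]: pts.append((286+j+(v[j]-th)/(v[j]-v[j+1]),r));break
P=onz("top",pts,.119)[:,:2].astype(np.float32)
vx,vy,x0,y0=cv2.fitLine(P,cv2.DIST_HUBER,0,.01,.01).ravel()
print("bar dir",np.degrees(np.arctan2(vy,vx))%180)
s=robot.snapshot("scene");cv2.imwrite("pics/s15.png",s)
a=cv2.resize(im[190:250,255:325],(400,343),interpolation=2);b=cv2.resize(s[190:250,290:360],(400,343),interpolation=2)
cv2.imwrite("pics/c15.png",np.hstack([a,b]))
```

```text
22.0167 [ 0.5116 -0.2006  0.242 ] toolx -15.5 F [ 0.7 -0.1 -0.5] T [-0.04  0.   -0.01] w 0.0426 q [-0.1   0.66  0.67  1.81 -0.53  0.86 -1.01]
bar dir 3.7095664
```

View pics/c15.png

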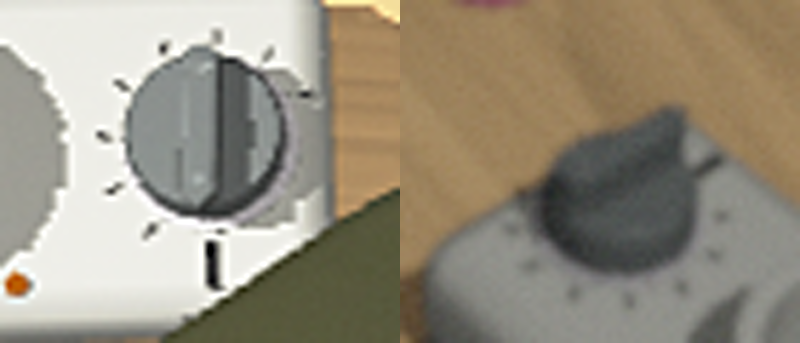

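View pics/s15.png

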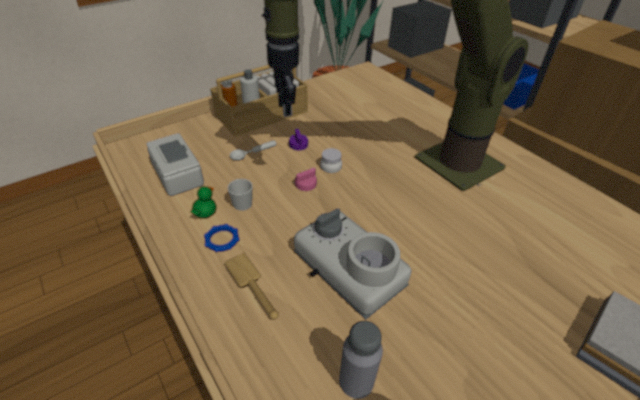

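Other things are unmoved, but the bar is still at 183.7°: the twist was taken up elastically in the pads. One more trim, this time unwinding to zero torque before release so that the tool angle tells me the bar angle.

```bash
python3 -c "
from h import *
go(.5593,.0555,.2,3.8)"
```

```text
shift [ -24.7 -265.3   41.4] rot [ 0.006 -0.002 -0.344]
```

Emit:
jog_arm(plan=[[0,-3,-38,0,0,0,-0.05],[0,-6,-76,0,0,0,-0.1],[0,-9,-114,0,0,0,-0.15],[0,-12,-152,0,0,0,-0.2],[0,-15,-190,5,0,0,-0.26],[0,-18,-228,20,0,0,-0.32],[0,-22,-262,38,0.003,-0.002,-0.344],[0,-22,-262,38,0.003,-0.002,-0.344]])

```text
clock: 22.78
position: [0.5587, 0.0709, 0.1997]
tcp_rot: [-0.005, 0.999, 0.046, -0.004]
wrist_force: [-0.3, 1.0, -0.6]
grip_width: 0.0429
```

Emit:
jog_arm(plan=[[0,0,0,20,0,0,0],[0,0,0,40,0,0,0],[0,0,0,60,0,0,0],[0,0,0,60,0,0,0],[0,0,0,60,0,0,0]])

```text
clock: 23.2
position: [0.5593, 0.06, 0.1429]
tcp_rot: [-0.001, 0.999, 0.039, -0.002]
wrist_force: [-0.3, 0.1, 0.0]
grip_width: 0.043
```

```bash
python3 -c "
from h import *
st();go(.559,.0557,.1025,3.8)"
```

```text
23.2 [0.5593 0.06   0.1429] toolx 4.4 F [-0.3  0.1  0. ] T [-0.   -0.03  0.01] w 0.043 q [-0.47  0.79  0.5   1.86 -0.6   0.65 -1.09]
shift [-0.5  4.3 40.4] rot [-0.003  0.004  0.011]
```

Emit:
jog_arm(plan=[[0,-0.5,4.3,5,-0.003,0.004,0.011],[0,-0.5,4.3,20,-0.003,0.004,0.011],[0,-0.5,4.3,35,-0.003,0.004,0.011],[0,-0.5,4.3,40,-0.003,0.004,0.011],[-1,-0.5,4.3,40,-0.003,0.004,0.011],[-1,-0.5,4.3,40,-0.003,0.004,0.011],[-1,-0.5,4.3,40,-0.003,0.004,0.011],[-1,-0.5,4.3,40,-0.003,0.004,0.011]])

```text
clock: 23.87
position: [0.5605, 0.0559, 0.1041]
tcp_rot: [-0.0, 0.999, 0.033, 0.002]
wrist_force: [-0.7, 2.0, 3.8]
grip_width: 0.0124
```

```bash
python3 -c "
from h import *
st()"
```

```text
23.8667 [0.5605 0.0559 0.1041] toolx 3.8 F [-0.7  2.   3.8] T [ 0.27  0.08 -0.04] w 0.0124 q [-0.43  0.85  0.45  1.88 -0.65  0.56 -1.06]
```

Emit:
jog_arm(plan=[[-1,0,0,0,0,0,-0.04],[-1,0,0,0,0,0,-0.08],[-1,0,0,0,0,0,-0.09],[-1,0,0,0,0,0,-0.09]])

```text
clock: 24.2
position: [0.56, 0.0563, 0.104]
tcp_rot: [-0.001, 0.997, 0.077, 0.002]
wrist_force: [-1.4, 2.4, 6.5]
grip_width: 0.0125
```

```bash
python3 -c "
from h import *
st()"
```

```text
24.2 [0.56   0.0563 0.104 ] toolx 8.9 F [-1.4  2.4  6.5] T [ 0.48  0.4  -0.39] w 0.0125 q [-0.42  0.84  0.42  1.88 -0.62  0.55 -1.  ]
```

Emit:
jog_arm(plan=[[-1,0,0,0,0,0,0.03],[-1,0,0,0,0,0,0.055],[-1,0,0,0,0,0,0.055]])

```text
clock: 24.45
position: [0.5604, 0.0561, 0.104]
tcp_rot: [-0.0, 0.999, 0.05, 0.002]
wrist_force: [-1.0, 1.6, 6.8]
grip_width: 0.0125
```

```bash
python3 -c "
from h import *
st()"
```

```text
24.45 [0.5604 0.0561 0.104 ] toolx 5.7 F [-1.   1.6  6.8] T [ 0.31  0.26 -0.08] w 0.0125 q [-0.43  0.84  0.44  1.88 -0.64  0.55 -1.03]
```

Near zero torque at tool 5.7°, so the bar is at about 185.3°. Release and check.

Emit:
jog_arm(plan=[[-0.3,0,0,0,0,0,0.005],[0,0,0,0,0,0,0],[0,0,0,0,0,0,0],[0,0,0,0,0,0,0],[0,0,0,-10,0,0,0],[0,0,0,-40,0,0,0],[0,0,0,-80,0,0,0],[0,0,0,-120,0,0,0]])

```text
clock: 25.12
position: [0.5586, 0.0552, 0.2243]
tcp_rot: [0.001, 0.999, 0.05, -0.0]
wrist_force: [1.2, 0.7, 0.3]
grip_width: 0.0428
```

Emit:
jog_arm(plan=[[0,-10,31,-2,0,0,0.05],[0,-20,62,-5,0,0,0.1],[0,-30,93,-8,0,0,0.15],[0,-40,124,-10,0,0,0.2],[0,-50,155,-12,0,0,0.25],[0,-60,186,-14,0,0,0.3],[0,-70,217,-16,0,0,0.35],[0,-80,247,-18,0,0,0.4]])

```text
clock: 25.78
position: [0.504, -0.2, 0.2418]
tcp_rot: [0.0, 0.989, -0.151, 0.001]
wrist_force: [0.8, -0.6, -0.7]
grip_width: 0.043
```

Run:
```python
from h import *
st()
im=robot.snapshot("top");g=im.astype(float).mean(2)
pts=[]
for r in range(202,221):
    v=g[r,286:300]; d=np.diff(v); i=int(np.argmin(d[:8])); th=(v[max(i-1,0)]+v[min(i+2,13)])/2
    for j in range(max(i-1,0),i+2):
        if v[j]>=th>v[j+1]: pts.append((286+j+(v[j]-th)/(v[j]-v[j+1]),r));break
P=onz("top",pts,.119)[:,:2].astype(np.float32)
vx,vy,x0,y0=cv2.fitLine(P,cv2.DIST_HUBER,0,.01,.01).ravel()
print("bar dir",np.degrees(np.arctan2(vy,vx))%180)
s=robot.snapshot("scene")
f=lambda X:((proj('scene',X)-[290,190]+.5)*400/70-.5).round(0)
th=np.linspace(0,6.28,60);ci=np.array([.559,.055,0])+np.c_[.033*np.cos(th),.033*np.sin(th),0*th]
print("home skirt bottom max y",f(ci+[0,0,.073]).max(0),"on rib",f(ci+[0,0,.083]).max(0))
a=cv2.resize(im[190:250,255:325],(400,343),interpolation=2);b=cv2.resize(s[190:250,290:360],(400,343),interpolation=2)
cv2.imwrite("pics/c16.png",np.hstack([a,b]));cv2.imwrite("pics/t16.png",im)
```

```text
25.7833 [ 0.504  -0.2     0.2418] toolx -17.3 F [ 0.8 -0.6 -0.7] T [-0.06 -0.05  0.04] w 0.043 q [-0.1   0.66  0.68  1.83 -0.54  0.84 -1.02]
bar dir 5.014974
home skirt bottom max y [296. 282.] on rib [298. 265.]
```

View pics/c16.png

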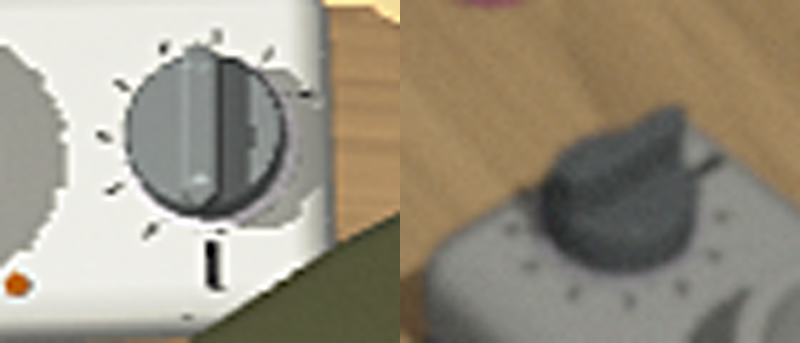

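View pics/t16.png

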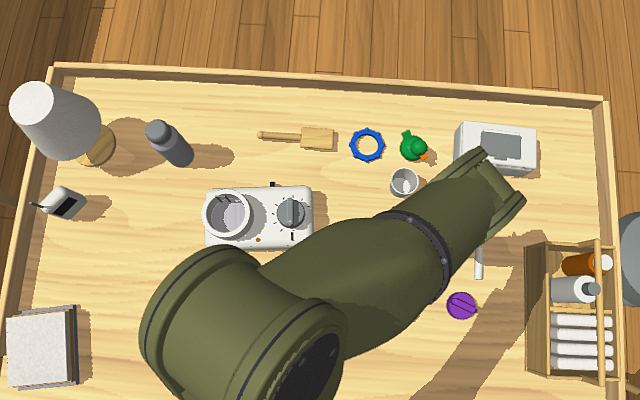

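```bash
python3 -c "
from cell import robot
print(robot.finish_job(), robot.read_state()['clock'])"
```

```text
the job is handed in; nothing more can be done
the job is handed in; nothing more can be done
```

The grey knob is back on its spigot, seated on the bezel and turned to off. It is released, and the job was handed in at about 26 s of the 51 s allowed.

**Fitting:** I first took the wrong end of the bar for the nose and felt from 160° down to 108° without finding the keyway. I corrected that from an enlarged picture and a look at the held knob. With the knob turned half round, it dropped in, 9.7 mm below rib height. The push was about 15 N at most, so nothing was forced.

**Turning to off:** The first turn stopped about 1.7° short, and a second grip gave no change because the pads flexed. A third grip corrected it.

**Last checks:**
- **Nose:** it points at 185.0°. The off mark and two of the warmer's edges give 185.3–185.9°, so it is within about 1°. The warmer's back edge disagreed slightly, at 184.5°.
- **Seating:** in the scene view the skirt is about 9 enlarged pixels above where the calibration puts it when home. That matches the offset I saw on other fixed features, so I take it as home. The height when I pushed it down agrees.
- **Other things:** nothing looks moved in the camera views. The cream jar and pink knob were hidden by the arm in the last top view; both were in place in the scene picture before the third grip.

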